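# Zero the height comparator on its master bar and gauge a pump spacer

## Robot

A 6-joint arm with a two-finger parallel gripper is mounted at the origin on the work surface. World frame = base frame: x ahead of the robot, y to its left, z up, the work surface at z = 0. Lengths are in mm, angles in rad, forces in N, time in s.
With the tool pointing down it reaches from about 350 to 875 mm from the base axis. Payload 4.2 kg.
Tool frame: the origin (TCP) lies at the very end of the fingers, on their centre line; the grasp point (between the pads) lies arm.grip_point_offset behind it (arm.grip_point_offset is the distance from the TCP to the grasp point, in mm); z points along the fingers, y is the line along which they close (so a half turn about z gives the same grasp; the last joint's range is limited). The gripper opens to 85 mm and grips with 20 to 120 N. Pads are 22 mm wide; open, the fingers measure 114 mm over their backs; the gripper's body (76 mm by 85 mm) begins 54 mm behind the grasp point. The pads swing forward as they close: fully open they stand 13 mm farther back than shut.
Start: joints at [1.526, 0.385, 0.008, 0, -1.194, -0.259], TCP at [186.935, 596.368, 231.312] pointing down, gripper open.
Joint ranges: [-3.14, 3.14], [-1.21, 2.06], [-1.07, 1.41], [-3.16, 2.05], [-2.99, -0.16], [-3.1, 3.1]. Speed limits (rad/s): [2.79, 2.79, 3.14, 3.14, 3.14, 3.14].

## Interface

Orientations are given as a unit quaternion [x, y, z, w].
In Python, from bench import arm, cams, ticket gives the robot as it stands.
- The arm moves only by the tool servo_tool, never from a script. Its argument "commands" is a list that holds one entry, the list of rows, each a list of 7 numbers: the closure in counts, from 0 (fully open) to 255 (shut), then the shift along the tool's x, y, z in m, then the turn, a rotation vector about the tool's x, y, z in degrees. In form: [[[grip, x, y, z, ax, ay, az], ...]]. A call has 1 to 10 rows; each row shifts and turns the commanded pose from where the row before left it, along the tool's axes as they then stand; what a row does not reach is not made up. A row lasts 1/12 s, in which the tool goes at most 41.7 mm and 7.16 degrees, less where a joint would pass 70% of its speed; a pose out of reach is approached as far as the arm can. A call with a gripper value outside its range is refused whole. The fingers move at their own pace and stop on an object; the grip force is fixed at half the most. Time passes only in rows, so rows that do not move let the fingers close. It gives the time, the measured TCP pose, the force, the opening and the grip force at its end, in the units of the state.
- arm.read_state(): the state, without advancing time (a new reading comes with each control period).
- cams.get_image(name): name is "scene" or "top"; returns a dict with "frame" (384x512x3 uint8, blue, green, red), "K" (3x3 intrinsics, pixels), "T" (4x4, takes a point from camera to world coordinates). Camera axes: x right, y up, looking along -z (the intrinsics and any distortion apply to the point x, -y, -z); pixel columns grow to the right and rows downward; lengths in mm; the calibration is good to about 2 mm. A picture is of the moment at which its call begins. There is no depth.
- ticket.job_done(): hands the job in; it is judged then, once.
The state is a dict: "clock": time; "joints": joint angles; "joint_vel": joint speeds; "joint_efforts": joint torques, N m; "position": TCP position; "ee_rot": TCP orientation; "contact_force": force on the tool from outside, world axes, zero at the start; "wrist_torque": the same for the moment, N m; "gripper_width": finger opening in mm; "grasp_force": force on a finger pad.
Only numpy, scipy, OpenCV 4.12 (cv2) and the standard library are available. Lean on these libraries where they do the work, as an engineer would, in place of code of your own. Each camera call takes 0.05 s, during which the arm holds its last target. There are 200 camera calls.

## Task

Slide the steel master bar along the comparator's lane, under the sprung plunger, until it is fully home against the end stop, then turn the dial's bezel so that its zero mark lines up with the pointer and let go. Draw the master out, lay it flat on its rubber mat, and slide the three-hole aluminium spacer in its place, ramped nose first, fully home against the stop. Push gently against the stop (under about 12 N), do not disturb the zero, and leave the other things on the bench alone.

Things in the scene. Friction and masses are not known exactly. Their poses are not given: they have to be found in the camera images.
- stand: Comparator stand, fixed: grey base plate 205 x 90 mm, x = -120 to +85 mm, 20 mm thick (its top is the lane floor). Origin on the bench directly under the plunger axis; +x runs along the lane from its open mouth to the end stop, z up. A head arm (32 mm wide, z = 63 to 81 mm, x = -15 to +79 mm) on a round column at x = 62 mm carries plunger and dial.
- lane_mouth (a point): Middle of the lane's mouth, on the lane floor (20 mm up), 44 mm before the plunger axis; x as the stand's. From here two 12 mm high flared lead-ins narrow from 39 to 27 mm over 19 mm, then two guide rails 27 mm apart run on for 43 mm. Floor and rails are ground and oiled (friction about 0.2). Nothing stands beside the lane before the mouth.
- stop: Small dark steel end stop, 14 x 26 x 18 mm, fixed on the lane floor in line with the lane. Origin: bottom middle of the face that the bars butt against; x as the stand's. It is set at about 21 to 29 mm beyond the plunger axis, different each time; pushing on it over 12 N knocks it out of true.
- plunger (a joint): Lift of the sprung vertical plunger (m), 0 at rest, up to 0.010. Its round tip (radius 5 mm) rests 25 mm above the lane floor and is pushed up by the ramp of a bar; spring 1.5 N at rest plus 0.15 N per mm. The master lifts it about 4.7 mm, the spacer about 6.7 mm.
- pointer (a joint): Angle of the dial's black pointer (rad), anticlockwise from above; at 0 it points to the stand's -x. It follows the plunger at 0.3 rad per mm of lift, so about 1.4 with the master home.
- bezel (a joint): Angle of the dial's bezel (rad), anticlockwise from above, range -0.2 to 3.0; at 0 the zero mark (black raised block at the rim) points to the stand's -x. Stays where left (friction about 0.06 N m). Zeroed when it equals the pointer's angle with the master home.
- bezel_grip (a point): Point on the bezel's axis at the height to grip, 104 mm above the bench. The bezel is a round dark steel drum, 54 mm in diameter, from 86 to 112 mm above the bench, face up on top of the head over the plunger; white face and pointer on top.
- pointer_hub (a point): Middle of the pointer, on the dial's axis; turns with the pointer.
- master: Master bar: plain steel, no holes, 105 x 25 x 30 mm, 0.6 kg. Origin centre of underside, +x towards the ramped nose (the top slopes down by 9 mm over the last 16 mm), z up. It starts on the lane floor, nose between the lead-ins or rails, short of the plunger.
- master_nose (a point): Bottom middle of the master's nose face, 52.5 mm ahead of its origin.
- spacer: Pump spacer to be gauged: aluminium, three dark holes in its top, 105 x 25 x 32 mm, 0.22 kg. Origin centre of underside, +x towards the ramped nose (slopes down 9 mm over the last 16 mm), z up. It starts flat on the bench on the comparator's right (-y).
- spacer_nose (a point): Bottom middle of the spacer's nose face, 52.5 mm ahead of its origin.
- mat: Thin black rubber mat, 170 x 75 mm, 3 mm thick, fixed on the bench on the comparator's left (+y); origin centre of underside. Place of the master when not in use.
- short_block: Bystander: square-ended aluminium block with two holes, 60 x 25 x 22 mm; not to be moved.
- tape: Bystander: roll of black tape lying flat, 72 mm across, 19 mm high.
- vial_a: Bystander: small clear bottle, blue cap, 44 mm across, 85 mm high.
- vial_b: Bystander: small amber bottle, blue cap, 44 mm across, 85 mm high.
- driver: Bystander: screwdriver, 160 mm long, lying on the far left, beyond the mat.
- dish: Bystander: small white dish, 70 mm across, 18 mm high.
Things that resemble listed ones, but are neither listed nor needed, are in the scene too. Leave any purple or red look-alike of the spacer alone.

How it is judged:
By the outcome, as a careful person would: the job done as asked, in the order asked, and still so for the second after the job is handed in, with the robot touching nothing.
It also fails if it takes over 72 s, if anything falls off the work surface, if the arm or the gripper's body presses on something with over 40 N, if the wrist force passes 120 N, or if a joint passes its speed limit or range.

## Working session

There is one attempt and no reset: what is moved stays moved. The work goes in short steps, Python scripts to look and compute and a tool call to move; the robot and the scene stay as the last step left them, time stands still between calls to the robot, and variables do not carry over. Pictures are saved under pics/ and viewed, at most 10 in all, crops included, and the job is handed in when it is done.

Besides the shell and the picture viewer there is one more tool, called after "Emit:" in YAML: its name, and indented under it one key for each argument. servo_tool: Moves the arm, as the interface text tells. Its arguments: {"type":"object","properties":{"commands":{"type":"array","items":{"type":"array","items":{"type":"array","items":{"type":"number"}}}}},"required":["commands"]}

```bash
mkdir -p pics; ls
python3 - <<'E'
from bench import arm,cams
import cv2,numpy as np
s=arm.read_state();print(s); print(arm.grip_point_offset)
for n in("scene","top"):
    d=cams.get_image(n);cv2.imwrite(f"pics/{n}0.png",cv2.resize(d["frame"],(800,600),interpolation=cv2.INTER_CUBIC));print(n,d["K"],d["T"],[k for k in d])
E
```

```text
pics
{'clock': 0.0, 'joints': array([ 1.52560854e+00,  3.85548830e-01,  6.63428235e-03, -4.88605730e-04,
       -1.19399746e+00, -2.58604363e-01]), 'joint_vel': array([ 0.0001086 ,  0.00018753, -0.00084845,  0.00083706,  0.00033065,
        0.00020756]), 'joint_efforts': array([-9.40900391e-04, -3.92285407e+01,  1.88399899e+01,  4.18602973e+00,
       -4.69450315e-03,  5.33468182e-06]), 'position': array([186.77062527, 595.83363539, 230.2310975 ]), 'ee_rot': array([ 9.88471734e-01, -1.51401652e-01, -1.13111387e-04,  1.07600721e-03]), 'contact_force': array([ 0.0297996 ,  0.70533278, -0.33207775]), 'wrist_torque': array([ 0.0129689 , -0.01491527, -0.03581   ]), 'grasp_force': 0.0, 'gripper_width': 85.77488702867922}
18.700000000000003
scene [[431.12251757   0.         254.02286385]
 [  0.         431.12251757 189.16652044]
 [  0.           0.           1.        ]] [[-2.18349452e-01 -7.98205831e-01  5.61418710e-01  1.22867541e+03]
 [ 9.75786020e-01 -1.86158014e-01  1.14833954e-01  1.77968706e+02]
 [ 1.28514598e-02  5.72898459e-01  8.19525592e-01  9.83898179e+02]
 [ 0.00000000e+00  0.00000000e+00  0.00000000e+00  1.00000000e+00]] ['frame', 'K', 'T']
top [[453.79063762   0.         253.13366359]
 [  0.         453.79063762 184.33290422]
 [  0.           0.           1.        ]] [[ 2.99637106e-02  9.78663170e-01 -2.03274630e-01  3.89663691e+02]
 [-9.99534609e-01  3.05012533e-02 -4.88563304e-04  3.08495275e+01]
 [ 5.72199206e-03  2.03194667e-01  9.79121640e-01  1.26269924e+03]
 [ 0.00000000e+00  0.00000000e+00  0.00000000e+00  1.00000000e+00]] ['frame', 'K', 'T']
```

View pics/top0.png

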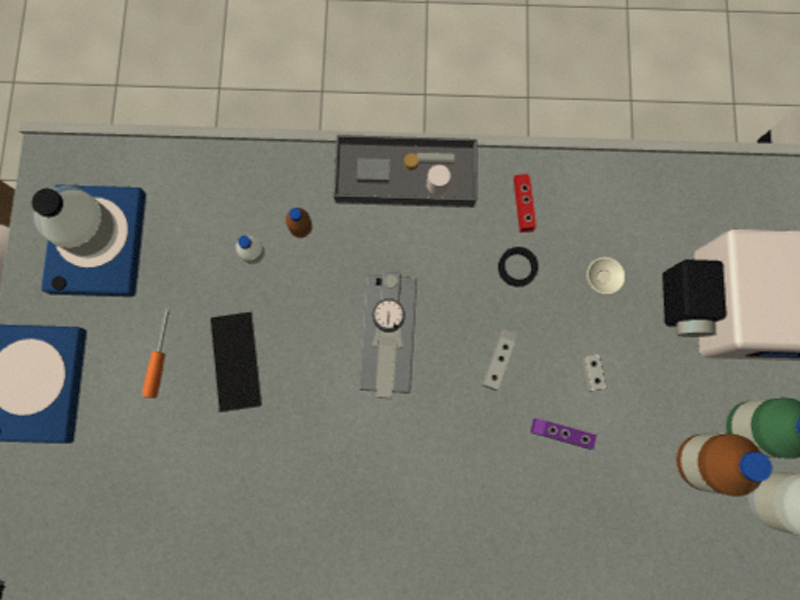

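View pics/scene0.png

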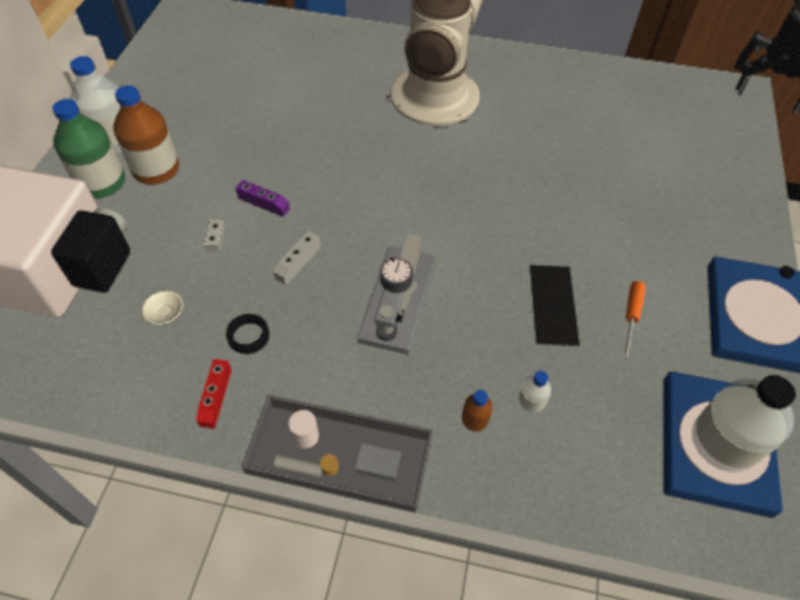

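Top view: stand around (388,330), lane mouth facing down the image (towards the robot), mat (235,361), spacer (500,360), purple and red decoys, driver on the far left. The scene view agrees.

```bash
cat > h.py <<'E'
import numpy as np,cv2
from bench import arm,cams
def w(d,px,z):
    "pixel (orig res) -> world point at height z"
    K,T=d["K"],d["T"];r=T[:3,:3]@[(px[0]-K[0,2])/K[0,0],-(px[1]-K[1,2])/K[1,1],-1]
    o=T[:3,3];return o+r*(z-o[2])/r[2]
def p(d,P):
    c=np.linalg.inv(d["T"])@[*P,1];K=d["K"];return K[0,0]*c[0]/-c[2]+K[0,2],K[1,1]*-c[1]/-c[2]+K[1,2]
def crop(d,x0,y0,x1,y1,k):
    return cv2.resize(d["frame"][y0:y1,x0:x1],None,fx=k,fy=k,interpolation=cv2.INTER_CUBIC)
E
python3 - <<'E'
from h import *
d=cams.get_image("top");s=cams.get_image("scene")
a=crop(d,220,165,345,265,6);cv2.imwrite("pics/a.png",a)   # 750x600
b=crop(s,165,140,290,230,6);cv2.imwrite("pics/b.png",b)
k=1.5625
for n,q,z in[("mat",(211,318),3),("mat",(251,313),3),("mat",(261,405),3),("mat",(220,411),3),("base",(361,391),20),("base",(410,392),20),("base",(416,278),20),("base",(366,277),20),("bez",(388,315),112)]:
    print(n,w(d,np.array(q)/k,z).round(1))
for n,q,z in[("mat",(530,265),3),("mat",(569,266),3),("mat",(579,345),3),("mat",(537,345),3),("bez",(397,271),112)]:
    print("s",n,w(s,np.array(q)/k,z).round(1))
E
```

```text
mat [585.9 361.1   3. ]
mat [597.2 290.    3. ]
mat [434.6 260.8   3. ]
mat [422.  331.7   3. ]
base [463.2  85.9  20. ]
base [464.    0.8  20. ]
base [667.2  -4.7  20. ]
base [666.2  85.1  20. ]
bez [582.9  42.4 112. ]
s mat [434.  264.2   3. ]
s mat [419.9 334.5   3. ]
s mat [586.4 363.8   3. ]
s mat [602.5 294.2   3. ]
s bez [583.9  45.3 112. ]
```

View pics/a.png

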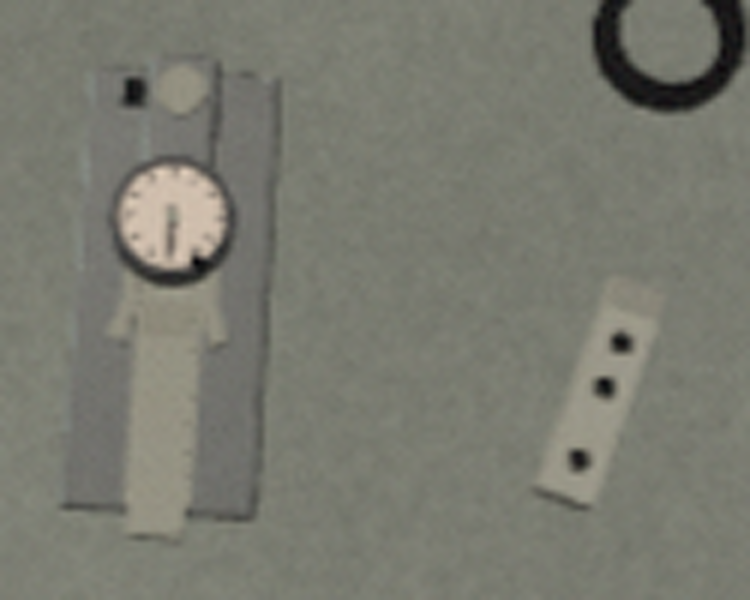

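View pics/b.png

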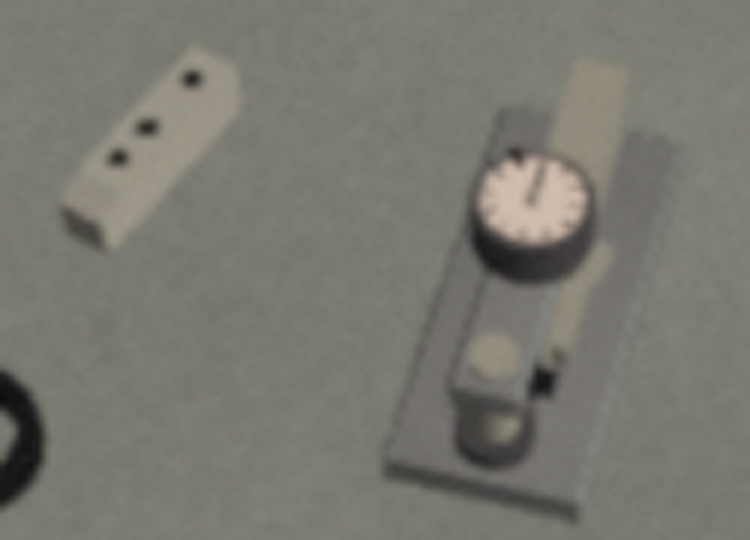

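Crop a: base corners (63,507), (255,519), (280,80), (93,68); dial face centre (172,220), zero mark at (200,263), pointer straight down; master tail edge at (127–185, 535); spacer holes (621,342), (604,387), (580,459), nose at top. Crop b: dial centre (532,198), holes (192,78), (148,127), (118,158).

Run:
```python
from h import *
d=cams.get_image("top");s=cams.get_image("scene")
A=lambda q,z:w(d,np.array(q)/6+[220,165]-0.42,z)
B=lambda q,z:w(s,np.array(q)/6+[165,140]-0.42,z)
def yaw(a,b):return np.degrees(np.arctan2(b[1]-a[1],b[0]-a[0]))
c=[A(q,20) for q in[(63,507),(255,519),(280,80),(93,68)]]
print("base",[x[:2].round(1) for x in c],yaw(c[0],c[3]),yaw(c[1],c[2]),yaw(c[1],c[0])-90)
cb=[B(q,20) for q in[(500,107),(680,137),(578,508),(385,463)]]
print("baseB",[x[:2].round(1) for x in cb],yaw(cb[0],cb[3]),yaw(cb[1],cb[2]))
print("dial",A((172,220),112),B((532,198),112), "mark",A((200,263),114),B((517,155),114))
t=[A(q,50) for q in[(127,532),(183,539),(135,340),(200,340)]]
print("master tail",[x[:2].round(1) for x in t],(t[0]+t[1])/2,yaw(t[0],t[2]),yaw(t[1],t[3]))
tb=[B(q,50) for q in[(573,58),(630,66)]];print("tailB",tb,(tb[0]+tb[1])/2)
m=[A(q,32) for q in[(107,340),(225,345)]];print("leadin",m)
h=[A(q,32) for q in[(580,459),(604,387),(621,342)]];hb=[B(q,32) for q in[(192,78),(148,127),(118,158)]]
print("holes",np.round(h,1),np.round(hb,1),yaw(h[0],h[2]),yaw(hb[0],hb[2]))
print("sp tail",A((541,484),32),A((594,503),32),"nose z23",A((610,277),23),A((667,295),23))
```

```text
base [array([466.2,  88.7]), array([463.5,   1.7]), array([667.2,  -4.8]), array([670.2,  82.8])] -1.6339118103228236 -1.8007055011475024 -1.808616459322181
baseB [array([463.6,   1.5]), array([461.9,  89. ]), array([672.2,  84.4]), array([669. ,  -2.2])] -1.0099163667008877 -1.2572879224936542
dial [583.79734975  42.6462042  112.        ] [581.74427538  42.67240048 112.        ] mark [565.26555326  30.10143264 114.        ] [562.24015386  31.70230295 114.        ]
master tail [array([454.3,  58.6]), array([452. ,  33.9]), array([539.4,  58.1]), array([540.3,  29. ])] [453.1408476   46.24264198  50.        ] -0.37506573835743456 -3.1387862533494286
tailB [array([450.65206955,  33.71940571,  50.        ]), array([449.31083148,  60.8532955 ,  50.        ])] [449.98145052  47.2863506   50.        ]
leadin [array([541.20963415,  71.17903937,  32.        ]), array([540.57446568,  17.57725312,  32.        ])]
holes [[ 494.  -143.7   32. ]
 [ 526.8 -154.5   32. ]
 [ 547.5 -162.2   32. ]] [[ 489.4 -143.2   32. ]
 [ 522.7 -154.5   32. ]
 [ 543.5 -162.5   32. ]] -19.11588403184842 -19.645095894732233
sp tail [ 482.23224561 -126.16107762   32.        ] [ 474.47842934 -149.99649841   32.        ] nose z23 [ 578.49043001 -158.61289625   23.        ] [ 570.95079002 -184.79925765   23.        ]
```

Add to h.py:
```python
from scipy.spatial.transform import Rotation as Ro
def go(*targets,step=36):
    "print tool-frame shift per row from the present pose through targets (TCP xyz, orientation kept)"
    s=arm.read_state();R=Ro.from_quat(s["ee_rot"]);c=np.array(s["position"])
    print("t",s["clock"].__round__(2),"at",c.round(1),"w",round(s["gripper_width"],1),"F",np.round(s["contact_force"],1),"q",np.round(s["joints"],2),"x-axis",R.as_matrix()[:,0].round(3),"z",R.as_matrix()[:,2].round(3))
    for t in targets:
        v=R.inv().apply(np.array(t)-c);n=int(np.ceil(np.linalg.norm(v)/step));print(t,n,"rows of",(v/n/1000).round(4));c=np.array(t)
```

```text
(no output)
```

Emit:
servo_tool:
  commands:
    - [[0, 0, 0, 0, 0, 0, -5.3], [0, 0, 0, 0, 0, 0, -5.3], [0, 0, 0, 0, 0, 0, -5.2], [0, 0, 0, 0, 0, 5, 0], [0, 0, 0, 0, 0, 5, 0], [0, 0, 0, 0, 0, 0, 0]]

```text
clock: 0.8
position: [185.5, 595.4, 230.1]
ee_rot: [0.996, -0.012, 0.089, 0.003]
contact_force: [0.2, -0.9, -1.2]
gripper_width: 85.2
grasp_force: 0.0
```

```bash
python3 -c "
from h import *
go([462,46,150],[462,46,26])"
```

```text
t 0.8 at [185.5 595.4 230.1] w 85.2 F [ 0.2 -0.9 -1.2] q [ 1.61  0.37 -0.11  0.2  -1.12 -0.15] x-axis [ 0.984 -0.024  0.177] z [ 0.176 -0.008 -0.984]
[462, 46, 150] 18 rows of [0.0151 0.0301 0.0073]
[462, 46, 26] 4 rows of [-0.0055 -0.0001  0.0305]
```

Emit:
servo_tool:
  commands:
    - [[0, 0.0151, 0.0301, 0.0073, 0, 0, 0], [0, 0.0151, 0.0301, 0.0073, 0, 0, 0], [0, 0.0151, 0.0301, 0.0073, 0, 0, 0], [0, 0.0151, 0.0301, 0.0073, 0, 0, 0], [0, 0.0151, 0.0301, 0.0073, 0, 0, 0], [0, 0.0151, 0.0301, 0.0073, 0, 0, 0], [0, 0.0151, 0.0301, 0.0073, 0, 0, 0], [0, 0.0151, 0.0301, 0.0073, 0, 0, 0], [0, 0.0151, 0.0301, 0.0073, 0, 0, 0]]

```text
clock: 1.55
position: [325.0, 320.0, 190.4]
ee_rot: [0.996, -0.014, 0.087, 0.001]
contact_force: [1.3, -0.4, 0.1]
gripper_width: 85.4
grasp_force: 0.0
```

Emit:
servo_tool:
  commands:
    - [[0, 0.0151, 0.0301, 0.0073, 0, 0, 0], [0, 0.0151, 0.0301, 0.0073, 0, 0, 0], [0, 0.0151, 0.0301, 0.0073, 0, 0, 0], [0, 0.0151, 0.0301, 0.0073, 0, 0, 0], [0, 0.0151, 0.0301, 0.0073, 0, 0, 0], [0, 0.0151, 0.0301, 0.0073, 0, 0, 0], [0, 0.0151, 0.0301, 0.0073, 0, 0, 0], [0, 0.0151, 0.0301, 0.0073, 0, 0, 0], [0, 0.0151, 0.0301, 0.0073, 0, 0, 0], [0, 0, 0, 0, 0, 0, 0]]

```text
clock: 2.38
position: [463.2, 42.5, 148.5]
ee_rot: [0.996, -0.018, 0.086, 0.001]
contact_force: [0.3, -0.4, -0.2]
gripper_width: 85.7
grasp_force: 0.0
```

```bash
python3 -c "
from h import *
go([462,46,75],[462,46,26])
d=cams.get_image('top');cv2.imwrite('pics/c.png',crop(d,190,150,300,290,4))"
```

```text
t 2.38 at [463.2  42.5 148.5] w 85.7 F [ 0.3 -0.4 -0.2] q [ 0.5   0.12 -0.66  0.15 -0.65  0.93] x-axis [ 0.984 -0.036  0.172] z [ 0.172 -0.006 -0.985]
[462, 46, 75] 3 rows of [-0.0047 -0.0012  0.024 ]
[462, 46, 26] 2 rows of [-0.0042  0.      0.0241]
```

Emit:
servo_tool:
  commands:
    - [[0, -0.0047, -0.0012, 0.024, 0, 0, -0.4], [0, -0.0047, -0.0012, 0.024, 0, 0, 0], [0, -0.0047, -0.0012, 0.024, 0, 0, 0], [0, -0.0042, 0, 0.0241, 0, 0, 0], [0, -0.0042, 0, 0.0235, 0, 0, 0], [0, 0, 0, 0, 0, 0, 0], [0, 0, 0, 0, 0, 0, 0]]

```text
clock: 3.02
position: [459.9, 49.8, 26.9]
ee_rot: [0.996, -0.01, 0.086, 0.002]
contact_force: [-1.1, -1.1, 0.6]
gripper_width: 85.3
grasp_force: 0.0
```

```bash
python3 -c "
from h import *
go([462,46,26])
d=cams.get_image('scene');cv2.imwrite('pics/d.png',crop(d,190,110,320,220,6)[:600])"
```

```text
t 3.02 at [459.9  49.8  26.9] w 85.3 F [-1.1 -1.1  0.6] q [ 0.49  0.33 -0.9   0.42 -0.21  0.66] x-axis [ 0.985 -0.02   0.171] z [ 0.171 -0.007 -0.985]
[462, 46, 26] 1 rows of [0.002  0.0037 0.0012]
```

View pics/d.png

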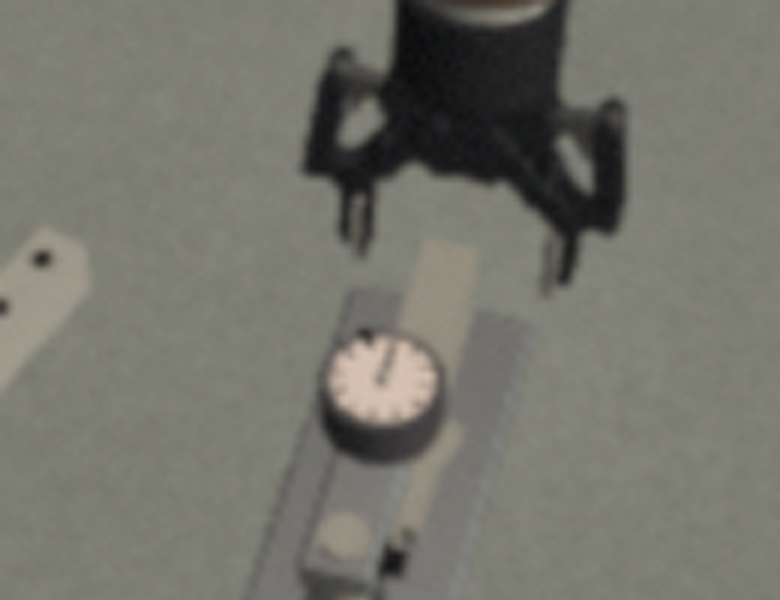

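Fingers straddle the bar's tail (pads near (355,240) and (560,280), bar end at (450,240)); joint 5 is near its limit, so I take most of the tilt out before closing.

Emit:
servo_tool:
  commands:
    - [[0, 0, 0.0038, 0, 0, -6, 0], [0, 0.001, 0, 0, 0, 0, 0], [0, 0, 0, 0, 0, 0, 0], [255, 0, 0, 0, 0, 0, 0], [255, 0, 0, 0, 0, 0, 0], [255, 0, 0, 0, 0, 0, 0], [255, 0, 0, 0, 0, 0, 0], [255, 0, 0, 0, 0, 0, 0], [255, 0, 0, 0, 0, 0, 0], [255, 0, 0, 0, 0, 0, 0]]

```text
clock: 3.9
position: [466.0, 41.5, 29.0]
ee_rot: [0.998, -0.013, 0.065, 0.01]
contact_force: [-2.5, 1.8, 4.9]
gripper_width: 23.5
grasp_force: 60.6
```

```bash
python3 -c "
from h import *
go([500,46,26])"
```

```text
t 3.9 at [466.   41.5  29. ] w 23.5 F [-2.5  1.8  4.9] q [ 0.48  0.35 -0.8   0.24 -0.33  0.84] x-axis [ 0.991 -0.024  0.129] z [ 0.129 -0.021 -0.991]
[500, 46, 26] 1 rows of [ 0.0332 -0.0055  0.0073]
```

Emit:
servo_tool:
  commands:
    - [[255, 0, 0, 0, 0, 0, 0], [255, 0, 0, 0, 0, 0, 0], [255, 0, 0, 0, 0, 0, 0]]

```text
clock: 4.15
position: [466.0, 41.4, 29.0]
ee_rot: [0.998, -0.013, 0.064, 0.01]
contact_force: [-2.1, 2.3, 4.9]
gripper_width: 23.9
grasp_force: 60.7
```

Emit:
servo_tool:
  commands:
    - [[255, 0, 0, 0, 0, 0, 0]]

```text
clock: 4.23
position: [466.0, 41.4, 29.0]
ee_rot: [0.998, -0.013, 0.064, 0.01]
contact_force: [-2.4, 1.6, 5.9]
gripper_width: 23.7
grasp_force: 60.7
```

Emit:
servo_tool:
  commands:
    - [[255, 0.003, 0, 0, 0, 0, 0], [255, 0.003, 0, 0, 0, 0, 0]]

```text
clock: 4.4
position: [471.0, 41.3, 29.1]
ee_rot: [0.998, -0.012, 0.064, 0.01]
contact_force: [-1.3, 6.1, -4.0]
gripper_width: 23.5
grasp_force: 60.7
```

```bash
python3 -c "
from h import *
go([500,46,26])
d=cams.get_image('top');cv2.imwrite('pics/e.png',crop(d,215,170,315,270,6))"
```

```text
t 4.4 at [471.   41.3  29.1] w 23.5 F [-1.3  6.1 -4. ] q [ 0.47  0.35 -0.78  0.23 -0.34  0.86] x-axis [ 0.992 -0.023  0.127] z [ 0.127 -0.021 -0.992]
[500, 46, 26] 1 rows of [ 0.0282 -0.0055  0.0066]
```

View pics/e.png

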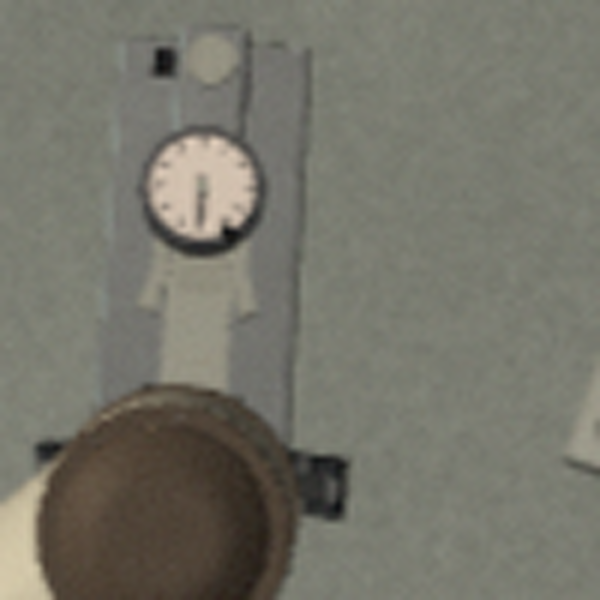

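Emit:
servo_tool:
  commands:
    - [[255, 0, -0.002, 0, 0, 0, 0], [255, 0, -0.0015, 0, 0, 0, 0], [255, 0, 0, 0, 0, 0, 0], [255, 0, 0, 0, 0, 0, 0]]

```text
clock: 4.78
position: [471.3, 44.2, 29.1]
ee_rot: [0.998, -0.014, 0.064, 0.01]
contact_force: [-0.3, -0.4, -1.2]
gripper_width: 24.2
grasp_force: 59.2
```

Emit:
servo_tool:
  commands:
    - [[255, 0.003, 0, 0.0004, 0, 0, 0], [255, 0.003, 0, 0.0004, 0, 0, 0], [255, 0, 0, 0, 0, 0, 0]]

```text
clock: 5.03
position: [478.0, 44.1, 29.1]
ee_rot: [0.998, -0.013, 0.064, 0.01]
contact_force: [-0.4, -2.2, -0.9]
gripper_width: 23.6
grasp_force: 59.1
```

```bash
python3 -c "
from h import *
go([500,46,26]);print(arm.read_state()['wrist_torque'])"
```

```text
t 5.03 at [478.   44.1  29.1] w 23.6 F [-0.4 -2.2 -0.9] q [ 0.47  0.36 -0.76  0.23 -0.35  0.86] x-axis [ 0.992 -0.026  0.127] z [ 0.127 -0.022 -0.992]
[500, 46, 26] 1 rows of [ 0.0213 -0.0025  0.0058]
[-0.34992381  0.37429063 -0.12650982]
```

Emit:
servo_tool:
  commands:
    - [[255, 0.003, 0, 0.0004, 0, 0, 0], [255, 0.003, 0, 0.0004, 0, 0, 0], [255, 0.003, 0, 0.0004, 0, 0, 0], [255, 0, 0, 0, 0, 0, 0]]

```text
clock: 5.37
position: [487.4, 44.0, 29.1]
ee_rot: [0.998, -0.014, 0.064, 0.01]
contact_force: [0.5, -3.1, -1.5]
gripper_width: 23.8
grasp_force: 59.0
```

Emit:
servo_tool:
  commands:
    - [[255, 0.003, 0, 0.0004, 0, 0, 0], [255, 0.003, 0, 0.0004, 0, 0, 0], [255, 0.003, 0, 0.0004, 0, 0, 0], [255, 0, 0, 0, 0, 0, 0]]

```text
clock: 5.7
position: [496.5, 43.8, 29.1]
ee_rot: [0.998, -0.013, 0.064, 0.01]
contact_force: [-1.2, 0.1, 0.2]
gripper_width: 24.0
grasp_force: 58.6
```

Emit:
servo_tool:
  commands:
    - [[255, 0.002, 0, 0.0003, 0, 0, 0], [255, 0.002, 0, 0.0003, 0, 0, 0], [255, 0, 0, 0, 0, 0, 0]]

```text
clock: 5.95
position: [500.0, 43.7, 29.1]
ee_rot: [0.998, -0.013, 0.064, 0.01]
contact_force: [-3.0, -1.1, 1.8]
gripper_width: 23.5
grasp_force: 59.3
```

Emit:
servo_tool:
  commands:
    - [[255, 0.002, 0, 0.0003, 0, 0, 0], [255, 0.001, 0, 0.0001, 0, 0, 0], [255, 0, 0, 0, 0, 0, 0]]

```text
clock: 6.2
position: [502.6, 43.5, 29.1]
ee_rot: [0.998, -0.013, 0.064, 0.01]
contact_force: [-3.4, -1.5, 3.3]
gripper_width: 23.6
grasp_force: 59.5
```

Emit:
servo_tool:
  commands:
    - [[255, 0.002, 0, 0.0003, 0, 0, 0], [255, 0.002, 0, 0.0003, 0, 0, 0], [255, 0, 0, 0, 0, 0, 0]]

```text
clock: 6.45
position: [507.2, 43.6, 29.1]
ee_rot: [0.998, -0.013, 0.064, 0.01]
contact_force: [-1.9, -0.6, 1.9]
gripper_width: 23.9
grasp_force: 59.2
```

Emit:
servo_tool:
  commands:
    - [[255, 0.001, 0, 0.0001, 0, 0, 0], [255, 0.001, 0, 0.0001, 0, 0, 0], [255, 0, 0, 0, 0, 0, 0]]

```text
clock: 6.7
position: [509.6, 43.7, 29.1]
ee_rot: [0.998, -0.013, 0.064, 0.01]
contact_force: [-3.2, -0.2, 0.9]
gripper_width: 23.8
grasp_force: 59.2
```

Emit:
servo_tool:
  commands:
    - [[255, 0.001, 0, 0.0001, 0, 0, 0], [255, 0.001, 0, 0.0001, 0, 0, 0], [255, 0, 0, 0, 0, 0, 0]]

```text
clock: 6.95
position: [511.6, 43.6, 29.1]
ee_rot: [0.998, -0.013, 0.064, 0.01]
contact_force: [-2.3, -0.4, 1.4]
gripper_width: 23.8
grasp_force: 59.2
```

```bash
python3 -c "
from h import *
go([510,44,29])
d=cams.get_image('top');cv2.imwrite('pics/f.png',crop(d,225,170,300,245,8))"
```

```text
t 6.95 at [511.6  43.6  29.1] w 23.8 F [-2.3 -0.4  1.4] q [ 0.44  0.4  -0.67  0.19 -0.4   0.93] x-axis [ 0.991 -0.025  0.129] z [ 0.128 -0.021 -0.992]
[510, 44, 29] 1 rows of [-0.0016 -0.0004 -0.0001]
```

View pics/f.png

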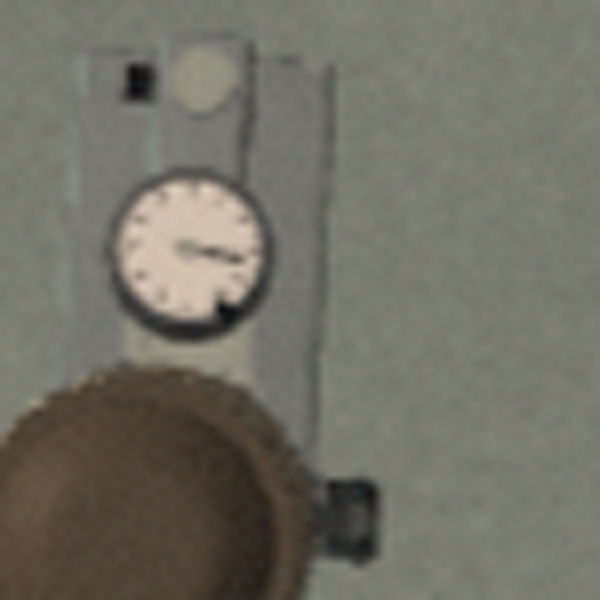

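Pointer now at about 1.4 rad (tip (240,258), hub (188,247)): the plunger is on the bar's flat. Now small steps to the stop.

Emit:
servo_tool:
  commands:
    - [[255, 0.001, 0, 0.0001, 0, 0, 0], [255, 0, 0, 0, 0, 0, 0]]

```text
clock: 7.17
position: [512.4, 43.5, 29.1]
ee_rot: [0.998, -0.013, 0.064, 0.01]
contact_force: [-1.3, -0.3, -0.1]
gripper_width: 23.9
grasp_force: 59.1
```

Emit:
servo_tool:
  commands:
    - [[255, 0.001, 0, 0.0001, 0, 0, 0], [255, 0, 0, 0, 0, 0, 0]]

```text
clock: 7.33
position: [513.3, 43.4, 29.1]
ee_rot: [0.998, -0.013, 0.064, 0.01]
contact_force: [-1.3, -1.1, -0.5]
gripper_width: 23.9
grasp_force: 59.1
```

Emit:
servo_tool:
  commands:
    - [[255, 0.0008, 0, 0.0001, 0, 0, 0], [255, 0, 0, 0, 0, 0, 0]]

```text
clock: 7.5
position: [514.0, 43.4, 29.1]
ee_rot: [0.998, -0.013, 0.064, 0.01]
contact_force: [-1.8, 0.2, -0.1]
gripper_width: 23.6
grasp_force: 59.1
```

Emit:
servo_tool:
  commands:
    - [[255, 0.0008, 0, 0.0001, 0, 0, 0], [255, 0, 0, 0, 0, 0, 0]]

```text
clock: 7.67
position: [514.8, 43.3, 29.1]
ee_rot: [0.998, -0.013, 0.064, 0.01]
contact_force: [-1.0, -1.3, -0.4]
gripper_width: 23.5
grasp_force: 59.0
```

Emit:
servo_tool:
  commands:
    - [[255, 0.0008, 0, 0.0001, 0, 0, 0], [255, 0, 0, 0, 0, 0, 0]]

```text
clock: 7.83
position: [515.6, 43.3, 29.1]
ee_rot: [0.998, -0.013, 0.064, 0.01]
contact_force: [-2.4, -1.4, 0.2]
gripper_width: 23.8
grasp_force: 59.0
```

Emit:
servo_tool:
  commands:
    - [[255, 0.0008, 0, 0.0001, 0, 0, 0], [255, 0, 0, 0, 0, 0, 0]]

```text
clock: 8.0
position: [516.4, 43.3, 29.1]
ee_rot: [0.998, -0.013, 0.064, 0.01]
contact_force: [-1.8, -1.1, -1.4]
gripper_width: 23.5
grasp_force: 59.0
```

Emit:
servo_tool:
  commands:
    - [[255, 0.0006, 0, 0.0001, 0, 0, 0], [255, 0, 0, 0, 0, 0, 0]]

```text
clock: 8.17
position: [517.0, 43.3, 29.1]
ee_rot: [0.998, -0.013, 0.064, 0.01]
contact_force: [-1.1, -0.3, -1.0]
gripper_width: 23.7
grasp_force: 59.0
```

Emit:
servo_tool:
  commands:
    - [[255, 0.0006, 0, 0.0001, 0, 0, 0], [255, 0, 0, 0, 0, 0, 0]]

```text
clock: 8.33
position: [517.6, 43.3, 29.1]
ee_rot: [0.998, -0.013, 0.064, 0.01]
contact_force: [-3.0, -1.0, -0.2]
gripper_width: 23.7
grasp_force: 59.0
```

Emit:
servo_tool:
  commands:
    - [[255, 0.0006, 0, 0.0001, 0, 0, 0], [255, 0, 0, 0, 0, 0, 0]]

```text
clock: 8.5
position: [518.2, 43.2, 29.1]
ee_rot: [0.998, -0.013, 0.064, 0.01]
contact_force: [-1.9, -0.2, -0.9]
gripper_width: 24.2
grasp_force: 59.0
```

Emit:
servo_tool:
  commands:
    - [[255, 0.0006, 0, 0.0001, 0, 0, 0], [255, 0, 0, 0, 0, 0, 0]]

```text
clock: 8.67
position: [518.5, 43.2, 29.1]
ee_rot: [0.998, -0.013, 0.064, 0.01]
contact_force: [-4.8, -0.1, -0.0]
gripper_width: 23.6
grasp_force: 59.5
```

Emit:
servo_tool:
  commands:
    - [[255, 0.0006, 0, 0.0001, 0, 0, 0], [255, 0, 0, 0, 0, 0, 0]]

```text
clock: 8.83
position: [518.5, 43.1, 29.1]
ee_rot: [0.998, -0.013, 0.063, 0.01]
contact_force: [-7.9, 2.6, 3.9]
gripper_width: 23.9
grasp_force: 59.9
```

Emit:
servo_tool:
  commands:
    - [[255, -0.0006, 0, 0, 0, 0, 0], [0, 0, 0, 0, 0, 0, 0], [0, 0, 0, 0, 0, 0, 0], [0, 0, 0, 0, 0, 0, 0], [0, 0, 0, 0, 0, 0, 0], [0, 0, 0, 0, 0, 0, 0]]

```text
clock: 9.33
position: [519.5, 43.5, 29.3]
ee_rot: [0.998, -0.013, 0.065, 0.009]
contact_force: [0.3, 0.2, 1.0]
gripper_width: 82.2
grasp_force: 0.0
```

Emit:
servo_tool:
  commands:
    - [[0, -0.005, 0, -0.01, 0, 0, 0], [0, -0.01, 0, -0.03, 0, 0, 0], [0, -0.01, 0, -0.035, 0, 0, 0], [0, -0.01, 0, -0.035, 0, 0, 0], [0, -0.015, 0, -0.035, 0, 0, 0], [0, -0.02, 0, 0, 0, -3.7, 0], [0, -0.02, 0, 0, 0, -3.7, 0], [0, -0.02, 0, 0, 0, 0, 0], [0, 0, 0, 0, 0, 0, 0], [0, 0, 0, 0, 0, 0, 0]]

```text
clock: 10.17
position: [390.4, 49.1, 163.3]
ee_rot: [1.0, -0.013, 0.0, 0.008]
contact_force: [0.7, 0.1, -0.2]
gripper_width: 85.3
grasp_force: 0.0
```

```bash
python3 -c "
from h import *
go([583,42.5,175],[583,42.5,86])
d=cams.get_image('top');f=crop(d,225,175,277,240,9);
e=crop(cams.get_image('scene'),235,145,285,210,9)
h=min(len(e),len(f));cv2.imwrite('pics/g.png',np.hstack([f[:h,:400],e[:h,:400]]))"
```

```text
t 10.17 at [390.4  49.1 163.3] w 85.3 F [ 0.7  0.1 -0.2] q [ 0.56  0.05 -0.63  0.02 -0.9   0.98] x-axis [ 1.    -0.026  0.001] z [ 0.    -0.017 -1.   ]
[583, 42.5, 175] 6 rows of [ 0.0321  0.0003 -0.0019]
[583, 42.5, 86] 3 rows of [-0.     -0.0005  0.0297]
```

View pics/g.png

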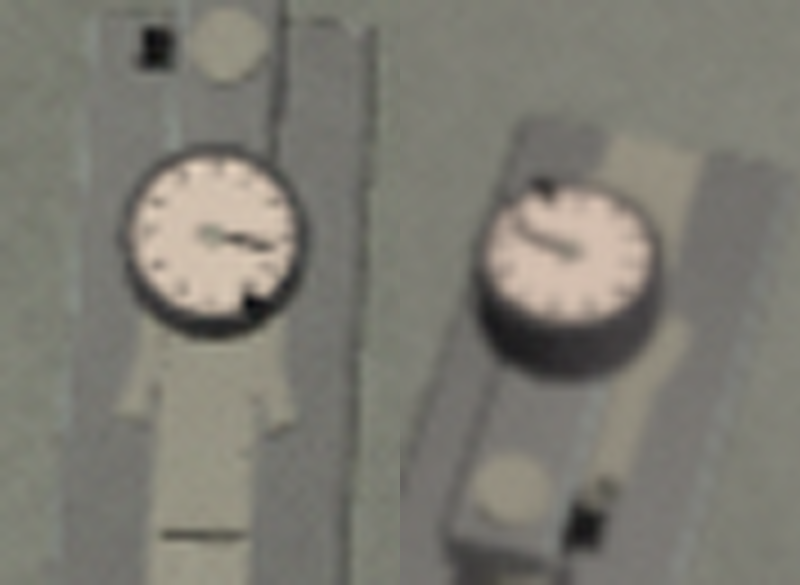

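Left: pointer from hub (210,234) to tip (268,246), mark at (257,303), face centre (214,235). Right: pointer (575,252)→(520,228), mark (543,188), face centre (572,253). Master still home.

```bash
python3 -c "
from h import *
d=cams.get_image('top');s=cams.get_image('scene')
A=lambda q,z:w(d,np.array(q)/9+[225,175]-.45,z)
B=lambda q,z:w(s,(np.array(q)-[400,0])/9+[235,145]-.45,z)
an=lambda a,b:round(np.degrees(np.arctan2(-(b-a)[1],-(b-a)[0])),1)
c,t,m=A((214,235),112),A((268,246),114),A((257,303),114);print(c,m,an(A((210,234),114),t),an(c,t),an(c,m),np.linalg.norm((m-c)[:2]))
c,t,m=B((572,253),112),B((520,228),114),B((543,188),114);print(c,m,an(B((575,252),114),t),an(c,t),an(c,m),np.linalg.norm((m-c)[:2]))
print(A((205,535),50),A((115,415),32),A((297,420),32))
# refine centre with white face segmentation
for im,z in((d,112),(s,112)):
    f=im['frame'].astype(int);b=p(im,[583,42.5,112]);m=np.zeros(f.shape[:2],bool);y,x=np.mgrid[:384,:512]
    k=(f.min(2)>140)&(np.hypot(x-b[0],y-b[1])<13);print(k.sum(),w(im,(x[k].mean(),y[k].mean()),z).round(1))
"
```

```text
[585.3284322  42.4868644 112.       ] [565.7885569   29.62534747 114.        ] 79.9 78.9 33.4 23.392848144020412
[581.75638622  43.75228799 112.        ] [562.50091284  30.95357553 114.        ] 74.4 76.6 33.6 23.120992537309668
[505.66107274  42.88511089  50.        ] [542.80345246  71.47121908  32.        ] [542.97393247  16.36403208  32.        ]
196 [585.6  43.3 112. ]
149 [582.8  44.2 112. ]
```

Emit:
servo_tool:
  commands:
    - [[0, 0.0323, 0, -0.002, 0, 0, 0], [0, 0.0323, 0, -0.002, 0, 0, 0], [0, 0.0323, 0, -0.002, 0, 0, 0], [0, 0.0323, 0, -0.002, 0, 0, 0], [0, 0.0323, 0, -0.002, 0, 0, 0], [0, 0.0323, 0, -0.002, 0, 0, 0], [0, 0, 0, 0, 0, 0, 0], [0, 0, 0, 0, 0, 0, 0]]

```text
clock: 11.03
position: [585.9, 43.6, 172.8]
ee_rot: [1.0, -0.014, -0.002, 0.009]
contact_force: [-0.4, -0.2, 0.3]
gripper_width: 85.2
grasp_force: 0.0
```

```bash
python3 -c "
from h import *
go([584,43.3,135],[584,43.3,86])"
```

```text
t 11.03 at [585.9  43.6 172.8] w 85.2 F [-0.4 -0.2  0.3] q [ 0.36  0.37 -0.18  0.02 -1.03  1.17] x-axis [ 1.    -0.029 -0.003] z [-0.003 -0.018 -1.   ]
[584, 43.3, 135] 2 rows of [-0.0009 -0.0002  0.0189]
[584, 43.3, 86] 2 rows of [ 0.0001 -0.0005  0.0245]
```

Emit:
servo_tool:
  commands:
    - [[0, -0.0018, 0, 0.019, 0, 0, 0], [0, 0, 0, 0.019, 0, 0, 0], [0, 0, -0.0005, 0.024, 0, 0, 0], [0, 0, -0.0005, 0.024, 0, 0, 0], [0, 0, 0, 0, 0, 0, 0], [0, 0, 0, 0, 0, 0, 0]]

```text
clock: 11.53
position: [581.4, 43.2, 87.7]
ee_rot: [1.0, -0.013, -0.002, 0.01]
contact_force: [0.6, 0.0, 0.4]
gripper_width: 85.1
grasp_force: 0.0
```

Emit:
servo_tool:
  commands:
    - [[255, 0, 0, 0, 0, 0, 0], [255, 0, 0, 0, 0, 0, 0], [255, 0, 0, 0, 0, 0, 0], [255, 0, 0, 0, 0, 0, 0], [255, 0, 0, 0, 0, 0, 0], [255, 0, 0, 0, 0, 0, 0], [255, 0, 0, 0, 0, 0, 0]]

```text
clock: 12.12
position: [583.6, 42.2, 91.3]
ee_rot: [1.0, -0.013, 0.001, 0.01]
contact_force: [-1.8, -4.6, 7.1]
gripper_width: 51.8
grasp_force: 62.4
```

```bash
python3 -c "
from h import *
go([584,43.3,86])"
```

```text
t 12.12 at [583.6  42.2  91.3] w 51.8 F [-1.8 -4.6  7.1] q [ 0.36  0.45 -0.28  0.03 -0.84  1.17] x-axis [ 1.    -0.027  0.002] z [ 0.001 -0.019 -1.   ]
[584, 43.3, 86] 1 rows of [ 0.0003 -0.0012  0.0053]
```

Emit:
servo_tool:
  commands:
    - [[255, 0, 0, 0, 0, 0, -3], [255, 0, 0, 0, 0, 0, -6], [255, 0, 0, 0, 0, 0, -6], [255, 0, 0, 0, 0, 0, -6], [255, 0, 0, 0, 0, 0, -6], [255, 0, 0, 0, 0, 0, -6], [255, 0, 0, 0, 0, 0, -6], [255, 0, 0, 0, 0, 0, -6], [255, 0, 0, 0, 0, 0, -1], [255, 0, 0, 0, 0, 0, 0]]

```text
clock: 12.95
position: [584.0, 41.5, 91.3]
ee_rot: [0.925, 0.379, -0.003, 0.01]
contact_force: [0.1, -8.0, 5.5]
gripper_width: 51.9
grasp_force: 62.4
```

```bash
python3 -c "
from h import *
go([584,43.3,86]);print(arm.read_state()['wrist_torque'])"
```

```text
t 12.95 at [584.   41.5  91.3] w 51.9 F [ 0.1 -8.   5.5] q [ 0.36  0.45 -0.28  0.03 -0.84  1.97] x-axis [ 0.713  0.701 -0.013] z [ 0.002 -0.02  -1.   ]
[584, 43.3, 86] 1 rows of [ 0.0013 -0.0014  0.0053]
[-2.41580765 -0.28706398  0.03321942]
```

Emit:
servo_tool:
  commands:
    - [[0, 0, 0, 0, 0, 0, 0], [0, 0, 0, 0, 0, 0, 0], [0, 0, 0, 0, 0, 0, 0], [0, 0, 0, 0, 0, 0, 0], [0, 0, 0, -0.02, 0, 0, 0], [0, 0, 0, -0.035, 0, 0, 0], [0, 0, 0, -0.035, 0, 0, 0]]

```text
clock: 13.53
position: [582.0, 45.2, 178.2]
ee_rot: [0.926, 0.378, -0.006, 0.008]
contact_force: [2.0, 0.0, -0.2]
gripper_width: 85.4
grasp_force: 0.0
```

Emit:
servo_tool:
  commands:
    - [[0, -0.026, -0.026, 0, 0, 0, 0], [0, -0.026, -0.026, 0, 0, 0, 0], [0, -0.026, -0.026, 0, 0, 0, 0], [0, -0.026, -0.026, 0, 0, 0, 0], [0, -0.026, -0.026, 0, 0, 0, 0], [0, 0, 0, 0, 0, 0, 0]]

```text
clock: 14.03
position: [392.2, 45.4, 177.8]
ee_rot: [0.926, 0.378, -0.006, 0.007]
contact_force: [-0.2, -0.8, 0.5]
gripper_width: 85.6
grasp_force: 0.0
```

```bash
python3 -c "
from h import *
go([584,43.3,173],[584,43.3,86])
d=cams.get_image('top');f=crop(d,230,182,270,222,14);
e=crop(cams.get_image('scene'),235,155,275,195,14)
cv2.imwrite('pics/i.png',cv2.resize(np.hstack([f,e]),(800,400)))"
```

```text
t 14.03 at [392.2  45.4 177.8] w 85.6 F [-0.2 -0.8  0.5] q [ 0.54  0.04 -0.6   0.02 -0.95  1.8 ] x-axis [ 0.713  0.7   -0.017] z [-0.006 -0.018 -1.   ]
[584, 43.3, 173] 6 rows of [0.0226 0.0226 0.0006]
[584, 43.3, 86] 3 rows of [ 0.0005 -0.0003  0.029 ]
```

View pics/i.png

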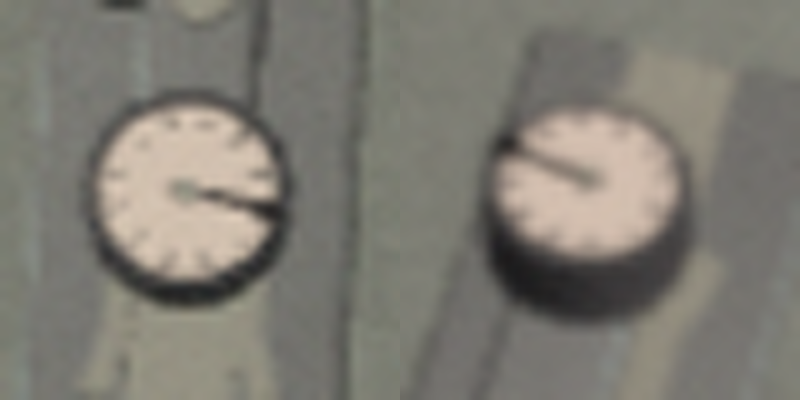

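Zero mark (271,212) now sits on the pointer line (hub (183,189)); same in the scene view (mark (508,144), hub (592,182)). Quick numerical check of the residual.

```bash
python3 -c "
from h import *
from collections import defaultdict
for n in('top','scene'):
    F=[cams.get_image(n) for _ in range(4)];d=F[0]
    g=cv2.resize(np.mean([f['frame'].astype(np.float32) for f in F],0).mean(2),None,fx=8,fy=8,interpolation=cv2.INTER_CUBIC)
    f=np.mean([f['frame'].astype(int) for f in F],0);b=p(d,[584,43.5,112]);y,x=np.mgrid[:384,:512]
    k=(f.min(2)>100)&(np.hypot(x-b[0],y-b[1])<14)
    cs,_=cv2.findContours(k.astype(np.uint8),0,1);c=max(cs,key=cv2.contourArea);(cx,cy),_,_=cv2.fitEllipse(cv2.convexHull(c))
    C=w(d,(cx,cy),112)
    def prof(r,z,lo,hi):
        o=[]
        for a in np.arange(lo,hi,.5):
            P=[C[0]-r*np.cos(np.radians(a)),C[1]-r*np.sin(np.radians(a)),z]
            u,v=p(d,P);o.append((a,g[int((v+.5)*8),int((u+.5)*8)]))
        o=np.array(o);wt=np.clip(np.percentile(o[:,1],60)-o[:,1],0,None);return round((o[:,0]*wt).sum()/wt.sum(),1)
    print(n,C.round(1),'ptr',[prof(r,113,55,105) for r in(8,10,12,14,16)],'mark',[prof(r,114,60,100) for r in(21,22,23,24)])
"
```

```text
top [583.9  43.6 112. ] ptr [np.float64(91.7), np.float64(91.1), np.float64(87.1), np.float64(85.3), np.float64(84.9)] mark [np.float64(81.2), np.float64(81.1), np.float64(80.7), np.float64(79.4)]
scene [584.1  43.5 112. ] ptr [np.float64(66.7), np.float64(67.2), np.float64(68.2), np.float64(68.9), np.float64(69.1)] mark [np.float64(72.9), np.float64(72.7), np.float64(72.5), np.float64(72.7)]
```

Emit:
servo_tool:
  commands:
    - [[0, 0, 0, 0, 0, 0, 6], [0, 0, 0, 0, 0, 0, 6.5], [0, 0, 0, 0, 0, 0, 6.5], [0, 0, 0, 0, 0, 0, 6.5], [0, 0, 0, 0, 0, 0, 6.5], [0, 0, 0, 0, 0, 0, 6.5], [0, 0, 0, 0, 0, 0, 6.5], [0, 0, 0, 0, 0, 1, 1], [0, 0, 0, 0, 0, 5, 0], [0, 0, 0, 0, 0, 0, 0]]

```text
clock: 15.37
position: [396.1, 45.3, 177.0]
ee_rot: [0.999, -0.013, 0.051, 0.011]
contact_force: [-0.2, 0.0, -1.0]
gripper_width: 85.3
grasp_force: 0.0
```

```bash
python3 -c "
from h import *
go([500,43.8,100],[513,43.8,28])"
```

```text
t 15.37 at [396.1  45.3 177. ] w 85.3 F [-0.2  0.  -1. ] q [ 0.59 -0.01 -0.69  0.1  -0.82  0.89] x-axis [ 0.995 -0.025  0.101] z [ 0.101 -0.023 -0.995]
[500, 43.8, 100] 4 rows of [ 0.0239 -0.0007  0.0218]
[513, 43.8, 28] 3 rows of [ 0.0019 -0.0006  0.0243]
```

Emit:
servo_tool:
  commands:
    - [[0, 0.0239, -0.0007, 0.0218, 0, 0, 0], [0, 0.0239, -0.0007, 0.0218, 0, 0, 0], [0, 0.0239, -0.0007, 0.0218, 0, 0, 0], [0, 0.0239, -0.0007, 0.0218, 0, 0, 0], [0, 0.002, -0.0006, 0.0243, 0, 0, 0], [0, 0.002, -0.0006, 0.0243, 0, 0, 0], [0, 0.002, -0.0006, 0.0243, 0, 0, 0], [0, 0, 0, 0, 0, 0, 0], [0, 0, 0, 0, 0, 0, 0]]

```text
clock: 16.12
position: [516.5, 45.2, 28.6]
ee_rot: [0.999, -0.013, 0.05, 0.01]
contact_force: [0.4, 0.8, 0.7]
gripper_width: 85.4
grasp_force: 0.0
```

```bash
python3 -c "
from h import *
go([513,43.8,28])"
```

```text
t 16.12 at [516.5  45.2  28.6] w 85.4 F [0.4 0.8 0.7] q [ 0.43  0.42 -0.62  0.14 -0.46  0.98] x-axis [ 0.995 -0.025  0.1  ] z [ 0.099 -0.022 -0.995]
[513, 43.8, 28] 1 rows of [-0.0036  0.0015  0.0003]
```

Emit:
servo_tool:
  commands:
    - [[0, -0.0035, 0.001, 0, 0, 0, 0], [255, 0, 0, 0, 0, 0, 0], [255, 0, 0, 0, 0, 0, 0], [255, 0, 0, 0, 0, 0, 0], [255, 0, 0, 0, 0, 0, 0], [255, 0, 0, 0, 0, 0, 0], [255, 0, 0, 0, 0, 0, 0], [255, -0.002, 0, -0.0002, 0, 0, 0], [255, -0.004, 0, -0.0004, 0, 0, 0], [255, 0, 0, 0, 0, 0, 0]]

```text
clock: 16.95
position: [508.4, 45.5, 30.5]
ee_rot: [0.998, -0.013, 0.054, 0.009]
contact_force: [1.9, -0.6, 4.8]
gripper_width: 23.4
grasp_force: 59.6
```

```bash
python3 -c "
from h import *
go([443,47,28.6],step=8)"
```

```text
t 16.95 at [508.4  45.5  30.5] w 23.4 F [ 1.9 -0.6  4.8] q [ 0.44  0.4  -0.65  0.15 -0.44  0.97] x-axis [ 0.994 -0.025  0.107] z [ 0.107 -0.019 -0.994]
[443, 47, 28.6] 9 rows of [-0.0072  0.     -0.0006]
```

Emit:
servo_tool:
  commands:
    - [[255, -0.0075, 0, -0.0008, 0, 0, 0], [255, -0.0075, 0, -0.0008, 0, 0, 0], [255, -0.0075, 0, -0.0008, 0, 0, 0], [255, -0.0075, 0, -0.0008, 0, 0, 0], [255, -0.0075, 0, -0.0008, 0, 0, 0], [255, -0.0075, 0, -0.0008, 0, 0, 0], [255, -0.0075, 0, -0.0008, 0, 0, 0], [255, -0.0075, 0, -0.0008, 0, 0, 0], [255, -0.005, 0, -0.0005, 0, 0, 0], [255, 0, 0, 0, 0, 0, 0]]

```text
clock: 17.78
position: [441.3, 47.2, 30.3]
ee_rot: [0.999, -0.012, 0.052, 0.009]
contact_force: [-2.6, 3.4, 9.9]
gripper_width: 23.7
grasp_force: 61.0
```

Emit:
servo_tool:
  commands:
    - [[0, 0, 0, 0, 0, 0, 0], [0, 0, 0, 0, 0, 0, 0], [0, 0, 0, 0, 0, 0, 0], [0, 0, 0, 0, 0, 0, 0], [0, 0, 0, -0.015, 0, 0, 0], [0, 0, 0, -0.035, 0, 0, 0], [0, 0, 0, 0, 0, -3, 0], [0, 0, 0, 0, 0, -3, 0], [0, 0, 0, 0, 0, 0, 0]]

```text
clock: 18.53
position: [439.1, 48.8, 80.2]
ee_rot: [1.0, -0.014, 0.001, 0.008]
contact_force: [0.0, 0.9, 0.6]
gripper_width: 85.4
grasp_force: 0.0
```

```bash
python3 -c "
from h import *
go([485,46,80],[485,46,33])
d=cams.get_image('scene');cv2.imwrite('pics/j.png',crop(d,205,110,305,220,5))"
```

```text
t 18.53 at [439.1  48.8  80.2] w 85.4 F [0.  0.9 0.6] q [ 0.49  0.26 -0.64  0.02 -0.68  1.03] x-axis [ 1.    -0.028  0.001] z [ 0.001 -0.016 -1.   ]
[485, 46, 80] 2 rows of [0.023  0.0007 0.0001]
[485, 46, 33] 2 rows of [-0.     -0.0004  0.0235]
```

View pics/j.png

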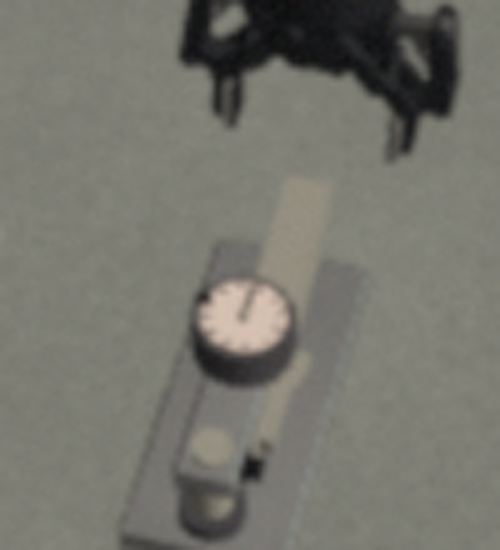

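Last allowed view used: master is drawn out (tail edge at (309,180)), pointer back at zero, the mark stays at the set angle. From here numbers only.

```bash
python3 -c "
from h import *
d=cams.get_image('scene')
print(w(d,(205+309/5-.4,110+180/5-.4),50))
go([489,45.8,80],[489,45.8,29])"
```

```text
[433.29744671  48.38209284  50.        ]
t 18.63 at [436.4  47.4  78.7] w 85.1 F [ 0.1 -0.3 -0.9] q [ 0.49  0.26 -0.64  0.02 -0.67  1.03] x-axis [ 1.    -0.029 -0.001] z [-0.002 -0.018 -1.   ]
[489, 45.8, 80] 2 rows of [ 0.0263  0.0001 -0.0007]
[489, 45.8, 29] 2 rows of [ 0.     -0.0005  0.0255]
```

Emit:
servo_tool:
  commands:
    - [[0, 0.026, 0, 0, 0, 0, 0], [0, 0.026, 0, 0, 0, 0, 0], [0, 0, -0.0005, 0.025, 0, 0, 0], [0, 0, -0.0005, 0.025, 0, 0, 0], [0, 0, 0, 0, 0, 0, 0], [0, 0, 0, 0, 0, 0, 0]]

```text
clock: 19.13
position: [486.5, 45.5, 27.8]
ee_rot: [1.0, -0.014, -0.003, 0.01]
contact_force: [1.3, -0.9, 0.3]
gripper_width: 85.6
grasp_force: 0.0
```

Emit:
servo_tool:
  commands:
    - [[255, 0, 0, 0, 0, 0, 0], [255, 0, 0, 0, 0, 0, 0], [255, 0, 0, 0, 0, 0, 0], [255, 0, 0, 0, 0, 0, 0], [255, 0, 0, 0, 0, 0, 0], [255, 0, 0, 0, 0, 0, 0], [255, 0, 0, 0, 0, 0, 0]]

```text
clock: 19.72
position: [489.2, 46.7, 30.3]
ee_rot: [1.0, -0.013, 0.0, 0.009]
contact_force: [-1.1, 0.4, 6.1]
gripper_width: 23.7
grasp_force: 60.1
```

Emit:
servo_tool:
  commands:
    - [[255, 0, 0, -0.004, 0, 0, 0], [255, 0, 0, -0.015, 0, 0, 0], [255, 0, 0, -0.02, 0, 0, 0], [255, 0, 0, -0.02, 0, 0, 0], [255, 0, 0, 0, 0, 0, -6], [255, 0, 0, 0, 0, 0, -6], [255, 0, 0, 0, 0, 0, 0], [255, 0, 0, 0, 0, 0, 0]]

```text
clock: 20.38
position: [487.5, 47.1, 87.4]
ee_rot: [0.996, 0.089, -0.003, 0.009]
contact_force: [-0.4, -0.1, -5.9]
gripper_width: 23.4
grasp_force: 59.8
```

```bash
python3 -c "
from h import *
go([510,312,90],[510,312,25],step=30)
print(arm.read_state()['wrist_torque'])"
```

```text
t 20.38 at [487.5  47.1  87.4] w 23.4 F [-0.4 -0.1 -5.9] q [ 0.44  0.32 -0.51  0.02 -0.74  1.3 ] x-axis [ 0.984  0.178 -0.007] z [-0.004 -0.018 -1.   ]
[510, 312, 90] 9 rows of [ 0.0077 -0.0285 -0.0008]
[510, 312, 25] 3 rows of [ 0.0002 -0.0004  0.0217]
[ 0.07212347 -0.05803168  0.00639476]
```

Emit:
servo_tool:
  commands:
    - [[255, 0.0077, -0.0285, -0.0008, 0, 0, 0], [255, 0.0077, -0.0285, -0.0008, 0, 0, 0], [255, 0.0077, -0.0285, -0.0008, 0, 0, 0], [255, 0.0077, -0.0285, -0.0008, 0, 0, 0], [255, 0.0077, -0.0285, -0.0008, 0, 0, 0], [255, 0.0077, -0.0285, -0.0008, 0, 0, 0], [255, 0.0077, -0.0285, -0.0008, 0, 0, 0], [255, 0.0077, -0.0285, -0.0008, 0, 0, 0], [255, 0.0077, -0.0285, -0.0008, 0, 0, 0]]

```text
clock: 21.13
position: [509.5, 313.3, 89.4]
ee_rot: [0.996, 0.089, -0.003, 0.01]
contact_force: [0.1, -0.4, -5.8]
gripper_width: 23.9
grasp_force: 60.2
```

Emit:
servo_tool:
  commands:
    - [[255, 0, 0, 0.02, 0, 0, 0], [255, 0, 0, 0.02, 0, 0, 0], [255, 0, 0, 0.02, 0, 0, 0], [255, 0, 0, 0.008, 0, 0, 0], [255, 0, 0, 0, 0, 0, 0], [255, 0, 0, 0, 0, 0, 0]]

```text
clock: 21.63
position: [510.4, 311.0, 22.3]
ee_rot: [0.996, 0.09, -0.002, 0.009]
contact_force: [0.7, 0.5, -5.4]
gripper_width: 24.0
grasp_force: 60.3
```

```bash
python3 -c "
from h import *
go([510,312,13.3])"
```

```text
t 21.63 at [510.4 311.   22.3] w 24.0 F [ 0.7  0.5 -5.4] q [ 0.82  0.56 -0.3   0.02 -0.73  0.92] x-axis [ 0.984  0.18  -0.005] z [-0.002 -0.019 -1.   ]
[510, 312, 13.3] 1 rows of [-0.0002 -0.0013  0.009 ]
```

Emit:
servo_tool:
  commands:
    - [[255, 0, -0.001, 0.004, 0, 0, 0], [255, 0, 0, 0.003, 0, 0, 0], [255, 0, 0, 0, 0, 0, 0]]

```text
clock: 21.88
position: [510.3, 312.2, 16.1]
ee_rot: [0.996, 0.091, -0.001, 0.008]
contact_force: [-0.8, 0.4, -4.8]
gripper_width: 24.0
grasp_force: 60.4
```

Emit:
servo_tool:
  commands:
    - [[255, 0, 0, 0.0012, 0, 0, 0], [255, 0, 0, 0, 0, 0, 0]]

```text
clock: 22.05
position: [510.3, 312.1, 14.9]
ee_rot: [0.996, 0.091, -0.001, 0.009]
contact_force: [0.7, 0.2, -5.9]
gripper_width: 23.6
grasp_force: 60.4
```

Emit:
servo_tool:
  commands:
    - [[255, 0, 0, 0.001, 0, 0, 0], [255, 0, 0, 0, 0, 0, 0]]

```text
clock: 22.22
position: [510.2, 312.1, 13.7]
ee_rot: [0.996, 0.091, -0.001, 0.009]
contact_force: [-0.5, 0.5, -6.0]
gripper_width: 23.8
grasp_force: 60.4
```

Emit:
servo_tool:
  commands:
    - [[255, 0, 0, 0.0008, 0, 0, 0], [255, 0, 0, 0, 0, 0, 0]]

```text
clock: 22.38
position: [510.2, 312.1, 13.4]
ee_rot: [0.996, 0.091, -0.001, 0.009]
contact_force: [-1.2, -0.7, -1.2]
gripper_width: 23.5
grasp_force: 61.0
```

Emit:
servo_tool:
  commands:
    - [[255, 0, 0, 0.0006, 0, 0, 0], [255, 0, 0, 0, 0, 0, 0]]

```text
clock: 22.55
position: [510.3, 312.1, 13.4]
ee_rot: [0.996, 0.091, -0.001, 0.009]
contact_force: [-4.3, -2.8, 4.9]
gripper_width: 23.7
grasp_force: 61.7
```

Emit:
servo_tool:
  commands:
    - [[0, 0, 0, 0, 0, 0, 0], [0, 0, 0, 0, 0, 0, 0], [0, 0, 0, 0, 0, 0, 0], [0, 0, 0, 0, 0, 0, 0], [0, 0, 0, -0.02, 0, 0, 0], [0, 0, 0, -0.04, 0, 0, 0], [0, 0, 0, -0.04, 0, 0, 0], [0, 0, 0, -0.04, 0, 0, 0], [0, 0, 0, 0, 0, 0, 6], [0, 0, 0, 0, 0, 0, 6]]

```text
clock: 23.38
position: [511.9, 316.0, 155.9]
ee_rot: [1.0, -0.016, 0.002, 0.006]
contact_force: [0.5, -0.8, -1.0]
gripper_width: 85.5
grasp_force: 0.0
```

Emit:
servo_tool:
  commands:
    - [[0, 0, 0, 0, 0, 0, 6], [0, 0, 0, 0, 0, 0, 6], [0, 0, 0, 0, 0, 0, 5.7], [0, 0, 0, 0, 0, 0, 0]]

```text
clock: 23.72
position: [510.5, 314.6, 152.2]
ee_rot: [0.986, -0.168, 0.001, 0.009]
contact_force: [-0.2, 0.3, -0.2]
gripper_width: 85.2
grasp_force: 0.0
```

```bash
python3 -c "
from h import *
go([525,-155,150],[525,-155,60])"
```

```text
t 23.72 at [510.5 314.6 152.2] w 85.2 F [-0.2  0.3 -0.2] q [ 0.83  0.41 -0.16  0.01 -1.01  0.4 ] x-axis [ 0.943 -0.331  0.005] z [-0.001 -0.017 -1.   ]
[525, -155, 150] 14 rows of [0.0121 0.0313 0.0007]
[525, -155, 60] 3 rows of [-0.0001 -0.0005  0.03  ]
```

Emit:
servo_tool:
  commands:
    - [[0, 0.0121, 0.0313, 0, 0, 0, 0], [0, 0.0121, 0.0313, 0, 0, 0, 0], [0, 0.0121, 0.0313, 0, 0, 0, 0], [0, 0.0121, 0.0313, 0, 0, 0, 0], [0, 0.0121, 0.0313, 0, 0, 0, 0], [0, 0.0121, 0.0313, 0, 0, 0, 0], [0, 0.0121, 0.0313, 0, 0, 0, 0]]

```text
clock: 24.3
position: [518.0, 78.3, 156.4]
ee_rot: [0.986, -0.166, 0.001, 0.009]
contact_force: [0.0, -0.0, -0.6]
gripper_width: 85.6
grasp_force: 0.0
```

Emit:
servo_tool:
  commands:
    - [[0, 0.0121, 0.0313, 0, 0, 0, 0], [0, 0.0121, 0.0313, 0, 0, 0, 0], [0, 0.0121, 0.0313, 0, 0, 0, 0], [0, 0.0121, 0.0313, 0, 0, 0, 0], [0, 0.0121, 0.0313, 0, 0, 0, 0], [0, 0.0121, 0.0313, 0, 0, 0, 0], [0, 0.0121, 0.0313, 0, 0, 0, 0], [0, 0, 0, 0, 0, 0, 0], [0, 0, 0, 0, 0, 0, 0]]

```text
clock: 25.05
position: [525.5, -156.7, 160.2]
ee_rot: [0.986, -0.168, 0.001, 0.009]
contact_force: [0.3, 0.4, -1.2]
gripper_width: 85.4
grasp_force: 0.0
```

```bash
python3 -c "
from h import *
go([525,-155,60],[525,-155,9])
# is the master where it should be on the mat? (bright pixels over the black mat)
d=cams.get_image('top');f=d['frame'].astype(int);y,x=np.mgrid[:384,:512]
b=p(d,[510,312,33]);k=(f.min(2)>90)&(np.hypot(x-b[0],y-b[1])<26)
c=[np.polyfit]; P=np.array([w(d,(u,v),33)[:2] for u,v in zip(x[k],y[k])]);print(k.sum(),cv2.minAreaRect(P.astype(np.float32)))
"
```

```text
t 25.05 at [ 525.5 -156.7  160.2] w 85.4 F [ 0.3  0.4 -1.2] q [ 0.02  0.32 -0.29  0.02 -0.96  1.21] x-axis [ 0.944 -0.331  0.005] z [-0.001 -0.018 -1.   ]
[525, -155, 60] 3 rows of [-0.0005 -0.001   0.0334]
[525, -155, 9] 2 rows of [-0.0001 -0.0004  0.0255]
1100 ((509.82049560546875, 310.77337646484375), (119.9973373413086, 137.73284912109375), 5.046713352203369)
```

Emit:
servo_tool:
  commands:
    - [[0, 0, -0.001, 0.033, 0, 0, 0], [0, 0, -0.001, 0.033, 0, 0, 0], [0, 0, 0, 0.034, 0, 0, 0], [0, 0, 0, 0.025, 0, 0, 0], [0, 0, 0, 0.023, 0, 0, 0], [0, 0, 0, 0, 0, 0, 0], [0, 0, 0, 0, 0, 0, 0]]

```text
clock: 25.68
position: [525.8, -154.8, 11.8]
ee_rot: [0.986, -0.166, -0.0, 0.009]
contact_force: [-0.4, 0.8, 0.3]
gripper_width: 85.6
grasp_force: 0.0
```

Emit:
servo_tool:
  commands:
    - [[255, 0, 0, 0, 0, 0, 0], [255, 0, 0, 0, 0, 0, 0], [255, 0, 0, 0, 0, 0, 0], [255, 0, 0, 0, 0, 0, 0], [255, 0, 0, 0, 0, 0, 0], [255, 0, 0, 0, 0, 0, 0], [255, 0, 0, 0, 0, 0, 0]]

```text
clock: 26.27
position: [526.9, -155.8, 13.6]
ee_rot: [0.986, -0.167, 0.002, 0.009]
contact_force: [-1.0, 0.8, 6.1]
gripper_width: 23.9
grasp_force: 60.1
```

```bash
python3 -c "
from h import *
go([525,-155,9])
d=cams.get_image('top');f=d['frame'].astype(int)
for z,cx,cy,yw in((33,510,312,10.3),):
    for name,dx,dy in(('long',1,0),('lat',0,1)):
        r=np.radians(yw);u=np.array([np.cos(r),np.sin(r)]);v=np.array([-u[1],u[0]])
        print(name,[(t,int(f[tuple(np.round(p(d,[cx+t*(dx*u+dy*v)[0],cy+t*(dx*u+dy*v)[1],z])).astype(int)[::-1])].mean())) for t in range(-90,91,6)])
"
```

```text
t 26.27 at [ 526.9 -155.8   13.6] w 23.9 F [-1.   0.8  6.1] q [ 0.02  0.51 -0.44  0.03 -0.61  1.19] x-axis [ 0.944 -0.33   0.007] z [ 0.001 -0.018 -1.   ]
[525, -155, 9] 1 rows of [-0.0021 -0.0002  0.0046]
long [(-90, 119), (-84, 35), (-78, 32), (-72, 22), (-66, 27), (-60, 27), (-54, 90), (-48, 139), (-42, 139), (-36, 140), (-30, 140), (-24, 138), (-18, 138), (-12, 139), (-6, 141), (0, 139), (6, 139), (12, 140), (18, 140), (24, 139), (30, 142), (36, 140), (42, 139), (48, 141), (54, 28), (60, 23), (66, 26), (72, 24), (78, 21), (84, 119), (90, 120)]
lat [(-90, 118), (-84, 121), (-78, 122), (-72, 119), (-66, 120), (-60, 122), (-54, 120), (-48, 117), (-42, 87), (-36, 29), (-30, 29), (-24, 31), (-18, 32), (-12, 126), (-6, 142), (0, 139), (6, 140), (12, 123), (18, 27), (24, 28), (30, 81), (36, 123), (42, 120), (48, 119), (54, 118), (60, 121), (66, 122), (72, 116), (78, 120), (84, 117), (90, 121)]
```

Emit:
servo_tool:
  commands:
    - [[255, 0, 0, -0.006, 0, 0, 0], [255, 0, 0, -0.025, 0, 0, 0], [255, 0, 0, -0.035, 0, 0, 0], [255, 0, 0, 0, 0, 0, -6], [255, 0, 0, 0, 0, 0, -6], [255, 0, 0, 0, 0, 0, -5.7], [255, 0, 0, 0, 0, 0, 0], [255, 0, 0, 0, 0, 0, 0]]

```text
clock: 26.98
position: [525.7, -154.6, 78.1]
ee_rot: [1.0, -0.015, -0.001, 0.009]
contact_force: [1.1, 0.3, -1.6]
gripper_width: 23.5
grasp_force: 59.4
```

```bash
python3 -c "
from h import *
go([482,46.1,80],[482,46.1,40],step=25);print(arm.read_state()['wrist_torque'])"
```

```text
t 26.98 at [ 525.7 -154.6   78.1] w 23.5 F [ 1.1  0.3 -1.6] q [ 0.02  0.42 -0.39  0.03 -0.77  1.5 ] x-axis [ 1.    -0.03  -0.002] z [-0.002 -0.017 -1.   ]
[482, 46.1, 80] 9 rows of [-0.0055 -0.0221 -0.0006]
[482, 46.1, 40] 2 rows of [ 0.     -0.0003  0.02  ]
[ 0.06255929 -0.0347877  -0.00626116]
```

Emit:
servo_tool:
  commands:
    - [[255, -0.0055, -0.0221, -0.0006, 0, 0, 0], [255, -0.0055, -0.0221, -0.0006, 0, 0, 0], [255, -0.0055, -0.0221, -0.0006, 0, 0, 0], [255, -0.0055, -0.0221, -0.0006, 0, 0, 0], [255, -0.0055, -0.0221, -0.0006, 0, 0, 0], [255, -0.0055, -0.0221, -0.0006, 0, 0, 0], [255, -0.0055, -0.0221, -0.0006, 0, 0, 0], [255, -0.0055, -0.0221, -0.0006, 0, 0, 0], [255, -0.0055, -0.0221, -0.0006, 0, 0, 0]]

```text
clock: 27.73
position: [481.6, 46.6, 80.1]
ee_rot: [1.0, -0.015, -0.001, 0.009]
contact_force: [0.7, -0.2, -1.4]
gripper_width: 23.3
grasp_force: 59.5
```

Emit:
servo_tool:
  commands:
    - [[255, 0, 0, 0.018, 0, 0, 0], [255, 0, 0, 0.018, 0, 0, 0], [255, 0, 0, 0, 0, 0, 0], [255, 0, 0, 0, 0, 0, 0]]

```text
clock: 28.07
position: [481.4, 44.7, 43.6]
ee_rot: [1.0, -0.014, -0.002, 0.01]
contact_force: [-0.5, 0.5, -2.2]
gripper_width: 23.7
grasp_force: 59.4
```

```bash
python3 -c "
from h import *
go([482,46.1,33.8])
# lateral profile across bar at its middle, and lengthwise from its nose (top cam)
d=cams.get_image('top');f=d['frame'].astype(int)
r=np.radians(-1.7);u=np.array([np.cos(r),np.sin(r)]);v=np.array([-u[1],u[0]])
for t in(40,48):print(t,[(q,int(f[tuple(np.round(p(d,[480+t*u[0]+q*v[0],46+t*u[1]+q*v[1],58])).astype(int)[::-1])].mean())) for q in range(-36,37,3)])
"
```

```text
t 28.07 at [481.4  44.7  43.6] w 23.7 F [-0.5  0.5 -2.2] q [ 0.44  0.39 -0.57  0.03 -0.62  1.08] x-axis [ 1.    -0.029 -0.003] z [-0.004 -0.019 -1.   ]
[482, 46.1, 33.8] 1 rows of [ 0.0006 -0.0016  0.0098]
40 [(-36, 66), (-33, 49), (-30, 36), (-27, 37), (-24, 36), (-21, 41), (-18, 45), (-15, 50), (-12, 60), (-9, 65), (-6, 64), (-3, 63), (0, 67), (3, 67), (6, 64), (9, 69), (12, 66), (15, 65), (18, 63), (21, 67), (24, 64), (27, 65), (30, 66), (33, 67), (36, 65)]
48 [(-36, 66), (-33, 54), (-30, 37), (-27, 38), (-24, 37), (-21, 42), (-18, 42), (-15, 46), (-12, 56), (-9, 61), (-6, 62), (-3, 66), (0, 65), (3, 70), (6, 64), (9, 68), (12, 68), (15, 67), (18, 65), (21, 67), (24, 66), (27, 66), (30, 65), (33, 66), (36, 66)]
```

Emit:
servo_tool:
  commands:
    - [[255, 0, -0.0012, 0.005, 0, 0, 0], [255, 0, 0, 0.003, 0, 0, 0], [255, 0, 0, 0, 0, 0, 0]]

```text
clock: 28.37
position: [482.1, 45.9, 36.2]
ee_rot: [1.0, -0.014, -0.001, 0.009]
contact_force: [-0.5, -0.5, -2.6]
gripper_width: 23.7
grasp_force: 59.4
```

Emit:
servo_tool:
  commands:
    - [[255, 0, 0, 0.0012, 0, 0, 0], [255, 0, 0, 0, 0, 0, 0]]

```text
clock: 28.53
position: [482.2, 46.0, 35.2]
ee_rot: [1.0, -0.014, -0.0, 0.009]
contact_force: [0.2, -0.2, -2.2]
gripper_width: 23.6
grasp_force: 59.4
```

Emit:
servo_tool:
  commands:
    - [[255, 0, 0, 0.0008, 0, 0, 0], [255, 0, 0, 0, 0, 0, 0]]

```text
clock: 28.7
position: [482.2, 46.1, 34.3]
ee_rot: [1.0, -0.014, -0.0, 0.009]
contact_force: [-0.5, 0.3, -2.8]
gripper_width: 23.7
grasp_force: 59.4
```

Emit:
servo_tool:
  commands:
    - [[255, 0, 0, 0.0007, 0, 0, 0], [255, 0, 0, 0, 0, 0, 0]]

```text
clock: 28.87
position: [482.3, 46.1, 33.8]
ee_rot: [1.0, -0.014, -0.0, 0.009]
contact_force: [0.1, -1.0, 0.1]
gripper_width: 23.5
grasp_force: 59.8
```

Emit:
servo_tool:
  commands:
    - [[255, 0, 0, 0.0005, 0, 0, 0], [255, 0, 0, 0, 0, 0, 0]]

```text
clock: 29.03
position: [482.4, 46.1, 33.6]
ee_rot: [1.0, -0.014, -0.0, 0.009]
contact_force: [-1.6, -0.2, 3.1]
gripper_width: 23.2
grasp_force: 60.1
```

Emit:
servo_tool:
  commands:
    - [[255, 0.003, 0, 0, 0, 0, 0], [255, 0.004, 0, 0, 0, 0, 0], [255, 0.004, 0, 0, 0, 0, 0], [255, 0.003, 0, 0, 0, 0, 0], [255, 0, 0, 0, 0, 0, 0]]

```text
clock: 29.45
position: [497.9, 46.0, 33.6]
ee_rot: [1.0, -0.014, 0.001, 0.009]
contact_force: [-0.6, -0.7, 5.3]
gripper_width: 23.4
grasp_force: 60.3
```

Emit:
servo_tool:
  commands:
    - [[0, 0, 0, 0, 0, 0, 0], [0, 0, 0, 0, 0, 0, 0], [0, 0, 0, 0, 0, 0, 0], [0, 0, 0, 0, 0, 0, 0], [0, -0.01, 0, 0, 0, 0, 0], [0, -0.012, 0, 0, 0, 2.5, 0], [0, -0.012, 0, 0, 0, 2.5, 0], [0, -0.012, 0, 0, 0, 0, 0], [0, 0, 0, 0, 0, 0, 0], [0, 0, 0, 0, 0, 0, 0]]

```text
clock: 30.28
position: [449.5, 46.9, 31.8]
ee_rot: [0.999, -0.013, 0.043, 0.009]
contact_force: [1.2, -0.2, 0.2]
gripper_width: 85.4
grasp_force: 0.0
```

```bash
python3 -c "
from h import *
go([453,47,30])
d=cams.get_image('scene');g=d['frame'].astype(int).mean(2);
print([(x,int(g[tuple(np.round(p(d,[x,46-(x-500)*.028,52])).astype(int)[::-1])])) for x in range(420,475,3)])"
```

```text
t 30.28 at [449.5  46.9  31.8] w 85.4 F [ 1.2 -0.2  0.2] q [ 0.5   0.33 -0.77  0.15 -0.41  0.91] x-axis [ 0.996 -0.025  0.086] z [ 0.086 -0.02  -0.996]
[453, 47, 30] 1 rows of [ 0.0033 -0.0002  0.002 ]
[(420, 121), (423, 121), (426, 124), (429, 122), (432, 122), (435, 126), (438, 126), (441, 133), (444, 145), (447, 144), (450, 144), (453, 129), (456, 76), (459, 50), (462, 87), (465, 87), (468, 136), (471, 148), (474, 147)]
```

Emit:
servo_tool:
  commands:
    - [[0, 0.002, 0, 0.001, 0, 0, 0], [255, 0, 0, 0, 0, 0, 0], [255, 0, 0, 0, 0, 0, 0], [255, 0, 0, 0, 0, 0, 0], [255, 0, 0, 0, 0, 0, 0], [255, 0, 0, 0, 0, 0, 0], [255, 0, 0, 0, 0, 0, 0], [255, 0.002, 0, 0.0002, 0, 0, 0], [255, 0.003, 0, 0.0003, 0, 0, 0], [255, 0, 0, 0, 0, 0, 0]]

```text
clock: 31.17
position: [458.1, 46.9, 30.9]
ee_rot: [0.999, -0.013, 0.044, 0.009]
contact_force: [-0.7, -1.3, 3.7]
gripper_width: 23.4
grasp_force: 59.7
```

Emit:
servo_tool:
  commands:
    - [[255, 0.004, 0, 0.0003, 0, 0, 0], [255, 0.003, 0, 0.0003, 0, 0, 0], [255, 0.003, 0, 0.0003, 0, 0, 0], [255, 0, 0, 0, 0, 0, 0]]

```text
clock: 31.5
position: [467.9, 46.3, 30.9]
ee_rot: [0.999, -0.014, 0.043, 0.009]
contact_force: [-0.3, -2.2, 4.8]
gripper_width: 23.9
grasp_force: 60.0
```

```bash
python3 -c "
from h import *
go([470,46,30])"
```

```text
t 31.5 at [467.9  46.3  30.9] w 23.9 F [-0.3 -2.2  4.8] q [ 0.48  0.36 -0.72  0.14 -0.42  0.94] x-axis [ 0.996 -0.026  0.087] z [ 0.086 -0.02  -0.996]
[470, 46, 30] 1 rows of [0.002  0.0002 0.0011]
```

Emit:
servo_tool:
  commands:
    - [[255, 0.003, 0, 0.0002, 0, 0, 0], [255, 0.003, 0, 0.0003, 0, 0, 0], [255, 0.003, 0, 0.0003, 0, 0, 0], [255, 0, 0, 0, 0, 0, 0]]

```text
clock: 31.83
position: [477.0, 46.1, 30.9]
ee_rot: [0.999, -0.014, 0.043, 0.009]
contact_force: [0.3, -1.6, 5.7]
gripper_width: 23.8
grasp_force: 60.1
```

Emit:
servo_tool:
  commands:
    - [[255, 0.003, 0, 0.0002, 0, 0, 0], [255, 0.003, 0, 0.0003, 0, 0, 0], [255, 0.003, 0, 0.0003, 0, 0, 0], [255, 0, 0, 0, 0, 0, 0]]

```text
clock: 32.17
position: [486.0, 45.8, 30.9]
ee_rot: [0.999, -0.014, 0.043, 0.009]
contact_force: [-0.0, -2.5, 5.1]
gripper_width: 23.5
grasp_force: 60.1
```

Emit:
servo_tool:
  commands:
    - [[255, 0.0025, 0, 0.0002, 0, 0, 0], [255, 0.0025, 0, 0.0002, 0, 0, 0], [255, 0.0025, 0, 0.0002, 0, 0, 0], [255, 0, 0, 0, 0, 0, 0]]

```text
clock: 32.5
position: [492.6, 45.3, 30.9]
ee_rot: [0.999, -0.014, 0.042, 0.01]
contact_force: [-3.0, -1.5, 7.5]
gripper_width: 24.1
grasp_force: 60.5
```

Emit:
servo_tool:
  commands:
    - [[255, 0.002, 0, 0.0002, 0, 0, 0], [255, 0.002, 0, 0.0002, 0, 0, 0], [255, 0, 0, 0, 0, 0, 0]]

```text
clock: 32.75
position: [496.1, 45.0, 30.9]
ee_rot: [0.999, -0.014, 0.042, 0.01]
contact_force: [-4.7, -0.7, 9.6]
gripper_width: 23.5
grasp_force: 60.6
```

Emit:
servo_tool:
  commands:
    - [[255, 0.002, 0, 0.0002, 0, 0, 0], [255, 0.002, 0, 0.0002, 0, 0, 0], [255, 0, 0, 0, 0, 0, 0]]

```text
clock: 33.0
position: [499.9, 44.8, 30.9]
ee_rot: [0.999, -0.014, 0.042, 0.01]
contact_force: [-4.2, -0.1, 10.9]
gripper_width: 23.6
grasp_force: 60.7
```

Emit:
servo_tool:
  commands:
    - [[255, 0.002, 0, 0.0002, 0, 0, 0], [255, 0.001, 0, 0.0001, 0, 0, 0], [255, 0, 0, 0, 0, 0, 0]]

```text
clock: 33.25
position: [503.2, 44.8, 30.9]
ee_rot: [0.999, -0.014, 0.042, 0.01]
contact_force: [-3.4, -1.1, 9.1]
gripper_width: 23.9
grasp_force: 60.6
```

Emit:
servo_tool:
  commands:
    - [[255, 0.001, 0, 0.0001, 0, 0, 0], [255, 0.001, 0, 0.0001, 0, 0, 0], [255, 0, 0, 0, 0, 0, 0]]

```text
clock: 33.5
position: [505.7, 45.0, 30.9]
ee_rot: [0.999, -0.013, 0.043, 0.01]
contact_force: [-4.0, -0.5, 8.8]
gripper_width: 23.5
grasp_force: 60.4
```

Emit:
servo_tool:
  commands:
    - [[255, 0.001, 0, -0.0003, 0, 0, 0], [255, 0.001, 0, -0.0002, 0, 0, 0], [255, 0, 0, 0, 0, 0, 0]]

```text
clock: 33.75
position: [507.5, 45.0, 30.9]
ee_rot: [0.999, -0.014, 0.043, 0.01]
contact_force: [-1.9, -0.0, 3.9]
gripper_width: 23.8
grasp_force: 59.9
```

Emit:
servo_tool:
  commands:
    - [[255, 0.001, 0, 0.0001, 0, 0, 0], [255, 0, 0, 0, 0, 0, 0]]

```text
clock: 33.92
position: [508.7, 45.0, 31.0]
ee_rot: [0.999, -0.014, 0.043, 0.01]
contact_force: [-1.7, -1.3, 3.7]
gripper_width: 23.6
grasp_force: 59.9
```

Emit:
servo_tool:
  commands:
    - [[255, 0.0008, 0, 0.0001, 0, 0, 0], [255, 0, 0, 0, 0, 0, 0]]

```text
clock: 34.08
position: [509.5, 45.0, 30.9]
ee_rot: [0.999, -0.013, 0.043, 0.01]
contact_force: [-2.2, -1.6, 3.4]
gripper_width: 24.1
grasp_force: 59.9
```

Emit:
servo_tool:
  commands:
    - [[255, 0.0007, 0, 0.0001, 0, 0, 0], [255, 0, 0, 0, 0, 0, 0]]

```text
clock: 34.25
position: [510.2, 45.0, 30.9]
ee_rot: [0.999, -0.013, 0.043, 0.01]
contact_force: [-2.7, -1.9, 4.6]
gripper_width: 23.6
grasp_force: 60.0
```

Emit:
servo_tool:
  commands:
    - [[255, 0.0007, 0, 0.0001, 0, 0, 0], [255, 0, 0, 0, 0, 0, 0]]

```text
clock: 34.42
position: [511.0, 45.0, 31.0]
ee_rot: [0.999, -0.013, 0.043, 0.01]
contact_force: [-3.7, -1.9, 4.2]
gripper_width: 23.6
grasp_force: 60.0
```

Emit:
servo_tool:
  commands:
    - [[255, 0.0006, 0, 0.0001, 0, 0, 0], [255, 0, 0, 0, 0, 0, 0]]

```text
clock: 34.58
position: [511.6, 45.0, 31.0]
ee_rot: [0.999, -0.013, 0.043, 0.01]
contact_force: [-3.9, -1.4, 4.7]
gripper_width: 23.8
grasp_force: 60.1
```

Emit:
servo_tool:
  commands:
    - [[255, 0.0006, 0, 0.0001, 0, 0, 0], [255, 0, 0, 0, 0, 0, 0]]

```text
clock: 34.75
position: [512.2, 45.0, 31.0]
ee_rot: [0.999, -0.013, 0.043, 0.01]
contact_force: [-3.2, -1.8, 4.8]
gripper_width: 23.6
grasp_force: 60.1
```

Emit:
servo_tool:
  commands:
    - [[255, 0.0006, 0, 0.0001, 0, 0, 0], [255, 0, 0, 0, 0, 0, 0]]

```text
clock: 34.92
position: [512.8, 45.0, 30.9]
ee_rot: [0.999, -0.013, 0.043, 0.01]
contact_force: [-3.7, -1.4, 4.7]
gripper_width: 24.0
grasp_force: 60.2
```

Emit:
servo_tool:
  commands:
    - [[255, 0.0006, 0, 0.0001, 0, 0, 0], [255, 0, 0, 0, 0, 0, 0]]

```text
clock: 35.08
position: [513.4, 45.0, 30.9]
ee_rot: [0.999, -0.013, 0.043, 0.01]
contact_force: [-3.7, -2.4, 5.4]
gripper_width: 23.4
grasp_force: 60.2
```

Emit:
servo_tool:
  commands:
    - [[255, 0.0006, 0, 0.0001, 0, 0, 0], [255, 0, 0, 0, 0, 0, 0]]

```text
clock: 35.25
position: [514.1, 44.9, 30.9]
ee_rot: [0.999, -0.013, 0.043, 0.01]
contact_force: [-3.3, -2.4, 6.0]
gripper_width: 23.9
grasp_force: 60.3
```

Emit:
servo_tool:
  commands:
    - [[255, 0.0006, 0, 0.0001, 0, 0, 0], [255, 0, 0, 0, 0, 0, 0]]

```text
clock: 35.42
position: [514.7, 44.9, 30.9]
ee_rot: [0.999, -0.013, 0.043, 0.01]
contact_force: [-4.0, -1.4, 6.3]
gripper_width: 23.8
grasp_force: 60.3
```

Emit:
servo_tool:
  commands:
    - [[255, 0.0006, 0, 0, 0, 0, 0], [255, 0, 0, 0, 0, 0, 0]]

```text
clock: 35.58
position: [514.7, 44.9, 30.9]
ee_rot: [0.999, -0.013, 0.042, 0.01]
contact_force: [-5.5, 0.7, 8.5]
gripper_width: 23.8
grasp_force: 60.6
```

Emit:
servo_tool:
  commands:
    - [[255, 0.0006, 0, 0, 0, 0, 0], [255, 0, 0, 0, 0, 0, 0]]

```text
clock: 35.75
position: [514.8, 44.8, 30.9]
ee_rot: [0.999, -0.014, 0.042, 0.01]
contact_force: [-7.4, 1.2, 10.5]
gripper_width: 23.7
grasp_force: 60.8
```

Emit:
servo_tool:
  commands:
    - [[255, -0.0005, 0, 0, 0, 0, 0], [0, 0, 0, 0, 0, 0, 0], [0, 0, 0, 0, 0, 0, 0], [0, 0, 0, 0, 0, 0, 0], [0, 0, 0, 0, 0, 0, 0], [0, 0, 0, 0, 0, 0, 0]]

```text
clock: 36.25
position: [515.9, 45.3, 30.7]
ee_rot: [0.999, -0.013, 0.043, 0.009]
contact_force: [-0.1, 0.3, 0.2]
gripper_width: 82.1
grasp_force: 0.0
```

Emit:
servo_tool:
  commands:
    - [[0, -0.003, 0, -0.01, 0, 0, 0], [0, -0.01, 0, -0.03, 0, 0, 0], [0, -0.01, 0, -0.035, 0, 0, 0], [0, -0.01, 0, -0.035, 0, 0, 0], [0, -0.02, 0, -0.03, 0, 0, 0], [0, -0.03, 0, 0, 0, 0, 0], [0, -0.03, 0, 0, 0, 0, 0], [0, -0.02, 0, 0, 0, 0, 0], [0, 0, 0, 0, 0, 0, 0], [0, 0, 0, 0, 0, 0, 0]]

```text
clock: 37.08
position: [370.4, 51.3, 159.6]
ee_rot: [0.999, -0.012, 0.044, 0.009]
contact_force: [1.1, 0.1, -0.4]
gripper_width: 85.4
grasp_force: 0.0
```

```bash
python3 -c "
from h import *
go()
for n,C in(('top',[583.9,43.6]),('scene',[584.1,43.5])):
    d=cams.get_image(n);g=cv2.resize(d['frame'].astype(np.float32).mean(2),None,fx=8,fy=8,interpolation=cv2.INTER_CUBIC)
    val=lambda P:int(g[tuple(int((t+.5)*8) for t in p(d,P)[::-1])])
    def prof(r,z,lo,hi):
        o=np.array([(a,val([C[0]-r*np.cos(np.radians(a)),C[1]-r*np.sin(np.radians(a)),z])) for a in np.arange(lo,hi,.5)])
        wt=np.clip(np.percentile(o[:,1],60)-o[:,1],0,None);return round((o[:,0]*wt).sum()/wt.sum(),1)
    print(n,'mark',[prof(r,114,60,100) for r in(21,22,23,24)],'ptr',[prof(r,113,95,145) for r in(10,12,14)])
    for z in(52,):print('tail',[(x,val([x,45.8-(x-500)*.028,z])) for x in range(490,520,2)])
print(arm.read_state()['contact_force'])"
```

```text
t 37.08 at [370.4  51.3 159.6] w 85.4 F [ 1.1  0.1 -0.4] q [ 0.64 -0.03 -0.75  0.1  -0.79  0.84] x-axis [ 0.996 -0.024  0.088] z [ 0.088 -0.019 -0.996]
top mark [np.float64(81.3), np.float64(81.4), np.float64(81.0), np.float64(79.8)] ptr [np.float64(121.1), np.float64(119.0), np.float64(116.9)]
tail [(490, 147), (492, 146), (494, 146), (496, 146), (498, 146), (500, 147), (502, 153), (504, 115), (506, 87), (508, 135), (510, 151), (512, 151), (514, 147), (516, 149), (518, 143)]
scene mark [np.float64(74.1), np.float64(73.1), np.float64(72.6), np.float64(72.6)] ptr [np.float64(104.7), np.float64(104.7), np.float64(104.7)]
tail [(490, 132), (492, 135), (494, 138), (496, 138), (498, 138), (500, 138), (502, 139), (504, 141), (506, 143), (508, 143), (510, 136), (512, 128), (514, 122), (516, 137), (518, 166)]
[-0.25453877  0.03771844 -0.45253827]
```

```bash
python3 -c "
from bench import ticket
print(ticket.job_done())"
```

```text
the job is handed in; nothing more can be done
None
```

I handed the job in at about 37 s: the dial is zeroed on the master to within a degree or two, the master lies flat on its mat, and the spacer is home against the stop with the zero unmoved; the push read under 8 N both times, and the arm ended clear.

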